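# Fit the retaining ring on the spindle with spreading pliers

### The arm

A 6-joint arm with a two-finger parallel gripper is mounted at the origin on the work surface; the furniture and walls round the work are solid. World frame = base frame: x ahead of the robot, y to its left, z up, the work surface at z = 0. Lengths are in mm, angles in rad, forces in N, time in s.
With the tool pointing down it reaches from about 350 to 975 mm from the base axis. Payload 7.1 kg.
Tool frame: the origin (TCP) lies on the front face of the gripper's body, between the roots of the fingers; the fingertips stand 80 mm ahead of it and the grasp point (between the pads) lies 61 mm ahead of it (env.tips_ahead is the distance from the TCP to the fingertips, in mm); z points along the fingers, y is the direction in which the jaws open and shut (so a half turn about z gives the same grasp; the last joint's range is limited). The gripper opens to 88 mm and grips with 3 to 60 N. Pads are 20 mm wide; open, the fingers measure 115 mm over their backs; the gripper's body (75 mm by 178 mm) begins 61 mm behind the grasp point.
Start: joints at [1.088, 0.423, 1.63, -0, 1.089, -0.019], TCP at [279.561, 558.973, 302.675] pointing down, gripper open.
Joint ranges: [-3, 3], [-0.9, 2.11], [0.09, 2.58], [-1.31, 4.45], [0.11, 2.69], [-2.54, 2.54]. Speed limits (rad/s): [2.39, 2.39, 3.01, 3.14, 3.14, 3.14].

### API

Orientations are given as a unit quaternion [x, y, z, w].
In Python, from station import env, set_gripper, viewer, workorder gives the robot as it stands. Calls block until the motion is done:
- env.reach(position, orientation): joint-space move of the TCP to a pose.
- env.move_l(position, rot=None, rate=150, f_stop=None): straight line of the TCP; rot=None keeps the orientation; rate is the mean speed in mm/s. With f_stop (N) it stops when the force on the tool has changed by that much, and returns True; else False.
- env.move_joints(angles): joint-space move.
- set_gripper(opening): finger opening in mm; the grip force is fixed at half the most; returns when the fingers have stopped.
- env.hold(seconds).
- env.ik(position, orientation): joint angles nearest the present ones, or None.
- env.read_state(): the state.
- viewer.camera(name): name is "scene" or "side" or "wrist"; returns the picture (420x560x3 uint8, blue, green, red); there is no depth.
- viewer.camera_params(name): a dict with "fx", "fy", "cx", "cy" (pixels), "dist" ([k1, k2, p1, p2, k3] as OpenCV has them; the pictures are not rectified), "pose" (4x4, takes a point from camera to world coordinates); the wrist camera has in their place "tool_from_camera" (4x4, takes a point from camera to tool coordinates, whose origin is the TCP and whose axes are the flange's). Camera axes: x right, y up, looking along -z (the intrinsics and any distortion apply to the point x, -y, -z); pixel columns grow to the right and rows downward; lengths in mm; the calibration is good to about 2 mm. A picture is of the moment at which its call begins: read the wrist's pose just before it. camera_params takes no time and is no camera call.
A pose or a line that the arm cannot do raises env.IKError and nothing moves.
- workorder.sign_off(): hands the job in, once; it reports no verdict.
The state is a dict: "time_s": time; "qpos": joint angles; "dq": joint speeds; "tau": joint torques, N m; "tool_pos": TCP position; "orientation": TCP orientation; "force": force on the tool from outside, world axes, zero at the start; "wrist_torque": the same for the moment, N m; "width": finger opening in mm.
Only numpy, scipy, OpenCV 4.12 (cv2) and the standard library are available. Lean on these libraries where they do the work, as an engineer would, in place of code of your own. Each camera call takes 0.05 s, during which the arm holds its last target.

### The job

Take the spreading pliers from their stand and use them to spread the retaining ring that lies in the tray. Slide the ring over the upright spindle of the drive unit, press it down gently against the sprung disc (never driving the disc onto its stop) until it can snap into the spindle's groove, let it close there, and put the pliers back upright in their stand. Leave the bottles and the small vial alone.

Things in the scene. Friction and masses are not known exactly. Their poses are not given: they have to be found in the camera images.
- pliers_grip (a point): Upright dark steel spreading pliers, 0.16 kg; point between its two flat rubber grip pads (26 x 24 mm, swivelling) at the top. z up, y from pad to pad. Pads 62 mm over their backs; squeezed to 30 mm, the stop (9 to 18 N), they spread the tips; released, they spring open. Tip feet 120 mm below this point, tips +-7.5 mm in y and +-6 mm in x, V-grooves outward, 8 mm above the feet.
- ring_center (a point): Steel retaining ring lying flat, 61 x 45 mm, 4 mm thick: two sprung halves on a knuckle at x = +24 mm, open at -x. Point: centre of the ring, half-way up. The pliers' tips, shut, go down between its two raised end tabs (centred at x = -26, y = 0, gap 20 mm, tabs 7 to 11 mm above the underside) and, spread, catch the tabs' edges in their V-grooves.
- ring_left (a joint): opening of the ring's +y half, rad; 0 relaxed, under 0.05 when seated in the groove, 0.09 to 0.14 when shut on the spindle above the groove. Needs over 0.13 to pass the spindle, about 0.2 with the pliers squeezed to their stop; 3 to 5 N at each tab.
- ring_right (a joint): the same for the ring's -y half
- housing_top (a point): Drive unit, grey block 92 x 92 x 40 mm, fixed, with an upright 32 mm steel spindle at its middle and an 84 mm aluminium disc round it. Point: middle of the block's top, on the spindle's axis; z up. The disc's top lies 16 to 26 mm above this point and the spindle's coned end 13 mm above the disc; how high differs each time and is not told: feel for it.
- disc (a joint): how far the disc is pressed down, m. Spring: 3 N to start, then 1 N per mm; stop at 8 mm. The ring lying on the disc can enter the 2 mm deep groove when the disc is pressed 3 to 7 mm; released there it snaps shut and then holds the disc about 3 mm down.
- stand_seat (a point): Aluminium stand for the pliers, foot 80 x 90 mm, fixed: two upright cheeks, 78 mm high, 37 mm apart along x, with flared stops, carry the pliers' side wings (8 mm thick, 40 mm along y, 50 mm over both along x, middle 50 mm below the grip centre). Point: the seated pliers' pivot; their grip centre is then 50 mm straight above it, axes alike.
- bottle_amber: brown bottle with blue cap, 66 mm wide, 135 mm tall; a bystander; origin at its underside
- bottle_std: greyish clear bottle with blue cap, 56 mm wide, 105 mm tall; a bystander; origin at its underside
- scint_vial: small clear vial with white cap, 27 mm wide, 60 mm tall; a bystander; origin at its underside
There are look-alikes about, which are no part of the job. What is shaped like the part that bears housing_top but yellow is not meant.

How it is judged (in metres and radians):
On the way, in this order (a step that is already met when the one before it is completed fails the run):
1. the ring is held spread and lifted out of the tray (value of joint each of ring_left, ring_right above 0.13 rad and height (world z) of ring_center above 0.04 m), for 0.2 s.
2. the ring, over the spindle, has pushed the disc down by at least 3 mm (value of joint disc above 0.003 m and horizontal distance between ring_center and housing_top below 0.006 m), for 0.1 s.
At the end, for the whole second after the job is handed in: ring closed in the groove (both halves under 0.07 rad, centred within 4 mm, level within 0.1 rad), holding the disc over 2 mm down; pliers upright (0.2 rad) in the stand, grip centre within 62 mm of the seat point and 15 mm of its vertical (value of joint each of ring_left, ring_right below 0.07 rad and horizontal distance between ring_center and housing_top below 0.004 m and angle between ring_center's own z axis and vertical below 0.1 rad and value of joint disc above 0.002 m and distance between pliers_grip and stand_seat below 0.062 m and horizontal distance between pliers_grip and stand_seat below 0.015 m and angle between pliers_grip's own z axis and vertical below 0.2 rad); the robot touches nothing.
It fails at once if the disc is driven onto its stop (more than 7.2 mm down) (value of joint disc above 0.0072 m).
It fails at once if a bottle or the vial is moved by more than 20 mm (distance of any of bottle_amber, bottle_std, scint_vial from where it was at the start of the episode above 0.02 m).
It also fails if it takes over 64 s, if anything falls off the work surface, if the arm or the gripper's body presses on something with over 40 N, if the wrist force passes 120 N, or if a joint passes its speed limit or range.

## Working session

There is one attempt and no reset: what is moved stays moved. The work goes in short steps, each a Python script; the robot and the scene stay as the last script left them, time stands still between calls to the robot, and variables do not carry over. Pictures are saved under pics/ and viewed, and the job is handed in when it is done.

```bash
ls; mkdir -p pics
python3 - <<'E'
from station import env, set_gripper, viewer, workorder
import cv2,json
for n in ["scene","side","wrist"]:
    cv2.imwrite(f"pics/{n}0.png",viewer.camera(n))
    p=viewer.camera_params(n); print(n,{k:(v.tolist() if hasattr(v,'tolist') else v) for k,v in p.items()})
print(env.read_state(), env.tips_ahead)
E
```

```text
pics
scene {'fx': 418.55158280744473, 'fy': 418.55158280744473, 'cx': 283.8400651409679, 'cy': 206.03999850105149, 'dist': [-0.08440965617286277, 0.0, 0.0, 0.0, 0.0], 'pose': [[0.5715744962042318, 0.6301332973605303, -0.5255802725049941, -196.25035884829518], [-0.8205362276192788, 0.4426624796927161, -0.3616216645012003, -391.743130813167], [0.004784814855489407, 0.6379513748161698, 0.7700617825323872, 992.5152824001045], [0.0, 0.0, 0.0, 1.0]]}
side {'fx': 537.1910334064715, 'fy': 537.1910334064715, 'cx': 281.23383688055804, 'cy': 209.21422675106922, 'dist': [0.054385987991631836, 0.0, 0.0, 0.0, 0.0], 'pose': [[-0.3633291038399071, 0.6322433644287703, -0.6842954701287149, -803.331548319809], [-0.9316065050785644, -0.25448191688653427, 0.25951545941052906, 499.5578735124051], [-0.01006389577613665, 0.7317836306679345, 0.6814627179004461, 1308.3765534252248], [0.0, 0.0, 0.0, 1.0]]}
wrist {'fx': 343.703421311548, 'fy': 343.703421311548, 'cx': 277.083782776675, 'cy': 205.18017797192982, 'dist': [-0.07000506747997355, 0.0, 0.0, 0.0, 0.0], 'tool_from_camera': [[0.0006117006973781649, 0.968
[... 231 characters left out ...]
, [0.0, 0.0, 0.0, 1.0]]}
{'time_s': 0.15, 'qpos': array([ 1.08797298e+00,  4.23644356e-01,  1.63046942e+00, -2.26314527e-05,
        1.08859307e+00, -1.90000134e-02]), 'dq': array([-0.0004939 , -0.00170076, -0.0015136 ,  0.00195192,  0.00025075,
        0.00136574]), 'tau': array([ 3.67970406e-04, -5.44981420e+01, -2.73918700e+01,  6.43768650e-02,
        2.04036618e-02, -9.35453204e-05]), 'tool_pos': array([279.44039963, 558.69602326, 302.110991  ]), 'orientation': array([ 2.29833285e-01,  9.73229855e-01, -5.42144298e-04, -1.28612262e-04]), 'force': array([ 0.6727858 , -0.04754246, -0.01095762]), 'wrist_torque': array([-0.01260445, -0.02877576, -0.03751556]), 'width': 87.6923337689978} 80.0
```

View pics/scene0.png

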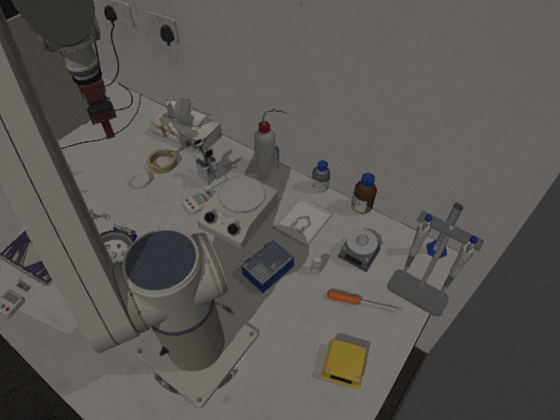

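View pics/side0.png

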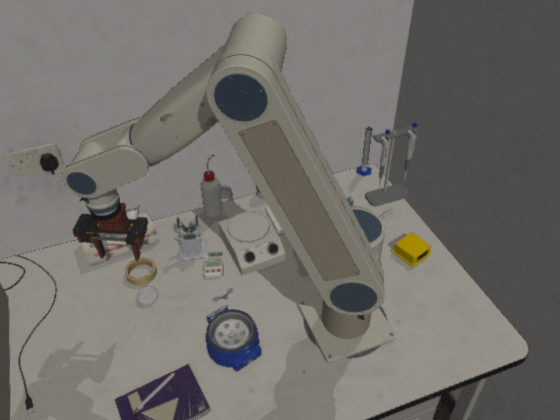

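View pics/wrist0.png

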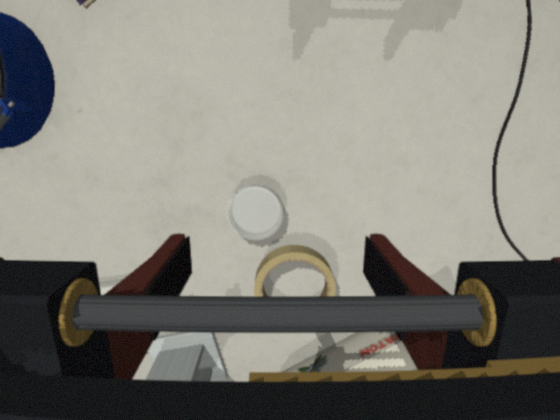

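Run:
```python
import cv2
a=cv2.imread("pics/scene0.png")
def crop(im,x0,y0,x1,y1,s,n): cv2.imwrite(n,cv2.resize(im[y0:y1,x0:x1],None,fx=s,fy=s,interpolation=cv2.INTER_CUBIC))
crop(a,150,130,410,310,3,"pics/s1.png")
b=cv2.imread("pics/side0.png")
crop(b,70,160,310,320,3,"pics/s2.png")
```

```text
(no output)
```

View pics/s1.png

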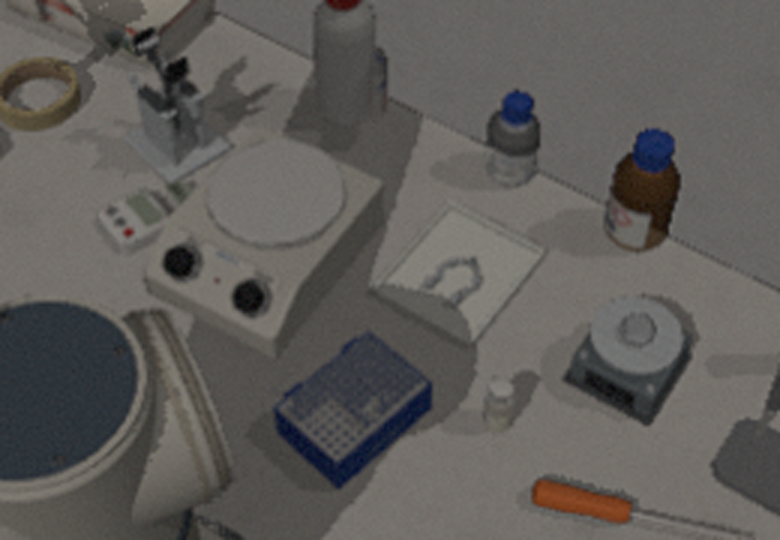

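View pics/s2.png

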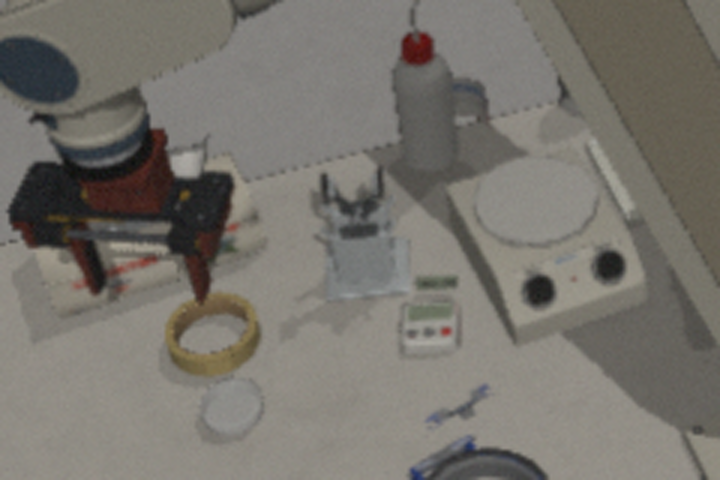

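Candidates, as scene-picture pixels:
- **Pliers in stand:** (208,170), also side (189,240). The burette/pipette stand at (440,260) is a different thing.
- **Ring:** open steel ring in the tray at (300,225). The tape roll (161,160) and white lid (138,180) are not it.
- **Drive unit:** grey with disc and spindle at (360,243). The yellow block at (345,362) is the decoy, and the hotplate (240,195) and blue-base wheel (118,245) are not it.

I'll locate these roughly, then check each one close up with the wrist camera.

```bash
cat > h.py <<'E'
from station import env, set_gripper, viewer, workorder
import cv2, numpy as np
from scipy.spatial.transform import Rotation as R
def campose(n,st=None):
    p=viewer.camera_params(n)
    if n!="wrist": return p,np.array(p["pose"])
    T=np.eye(4);T[:3,:3]=R.from_quat(st["orientation"]).as_matrix();T[:3,3]=st["tool_pos"]
    return p,T@np.array(p["tool_from_camera"])
def K(p): return np.array([[p["fx"],0,p["cx"]],[0,p["fy"],p["cy"]],[0,0,1]])
def ray(n,uv,st=None):
    p,T=campose(n,st)
    u=cv2.undistortPoints(np.array([[uv]],float),K(p),np.array(p["dist"]))[0,0]
    d=T[:3,:3]@np.array([u[0],-u[1],-1.0]); return T[:3,3],d/np.linalg.norm(d)
def onz(n,uv,z,st=None):
    o,d=ray(n,uv,st); return o+d*(z-o[2])/d[2]
def proj(n,P,st=None):
    p,T=campose(n,st); c=np.linalg.inv(T)@np.append(P,1)
    return cv2.projectPoints(np.array([[c[0],-c[1],-c[2]]]),np.zeros(3),np.zeros(3),K(p),np.array(p["dist"]))[0].ravel()
def tri(rays):
    A=np.zeros((3,3));b=np.zeros(3)
    for o,d in rays:
        M=np.eye(3)-np.outer(d,d);A+=M;b+=M@o
    x=np.linalg.solve(A,b); return x,[np.linalg.norm((np.eye(3)-np.outer(d,d))@(x-o)) for o,d in rays]
def down(yaw):  # tool z down, tool x at angle yaw in world; tool y at yaw-90
    return (R.from_euler('z',yaw)*R.from_euler('x',np.pi)).as_quat()
def snap(n,name):
    st=env.read_state(); im=viewer.camera(n); cv2.imwrite(f"pics/{name}.png",im)
    np.savez(f"pics/{name}.npz",tool_pos=st["tool_pos"],orientation=st["orientation"]); return im,st
def lst(name):
    d=np.load(f"pics/{name}.npz"); return {k:d[k] for k in d}
E
python3 - <<'E'
from h import *
for nm,uv,z in [("ring",(300,225),5),("drive top spindle",(150+637/3,130+328/3),90),("stand foot",(150+180/3,130+150/3),5),("vial base",(316,271),0),("amber",(363,210),0),("std",(321,190),0),("wash",(264,170),0),("hot c",(150+275/3,130+190/3),80)]:
    print(nm,onz("scene",uv,z).round())
print(tri([ray("scene",(150+160/3,130+55/3)),ray("side",(70+352/3,160+187/3))]))
q=env.read_state()["orientation"]; print(R.from_quat(q).as_matrix().round(2))
print(np.degrees(R.from_quat(q).as_euler('zyx')))
E
```

```text
ring [446.  -9.   5.]
drive top spindle [ 445. -203.   90.]
stand foot [430. 330.   5.]
vial base [ 342. -130.    0.]
amber [ 608. -133.    0.]
std [604.  15.   0.]
wash [571. 217.   0.]
hot c [395. 164.  80.]
(array([440.33314044, 345.84763233, 125.47188338]), [np.float64(1.3116075041635407), np.float64(1.3116075041634994)])
[[-0.89  0.45 -0.  ]
 [ 0.45  0.89 -0.  ]
 [ 0.   -0.   -1.  ]]
[-1.53425497e+02 -2.86217753e-02  1.79942925e+02]
```

Run:
```python
from h import *
yaw=np.radians(153)
for nm,p in [("w_pl",(435,340,380)),("w_ring",(446,-9,300)),("w_drv",(445,-203,350))]:
    y=np.arctan2(p[1],p[0])+np.pi/2
    env.reach(p,down(y)); snap("wrist",nm)
    s=env.read_state(); print(nm,s["time_s"],s["tool_pos"].round(1))
ims=[cv2.imread(f"pics/{n}.png") for n in ("w_pl","w_ring","w_drv")]
```

```text
w_pl 1.2833 [434.4 340.9 379.5]
w_ring 2.675 [446.5  -8.2 300.3]
w_drv 3.5417 [ 445.  -201.6  349.5]
```

View pics/w_pl.png

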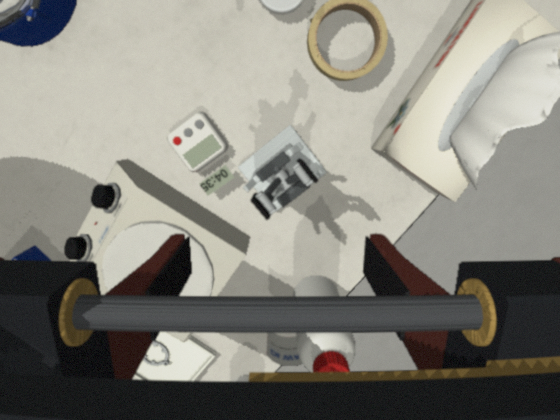

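View pics/w_ring.png

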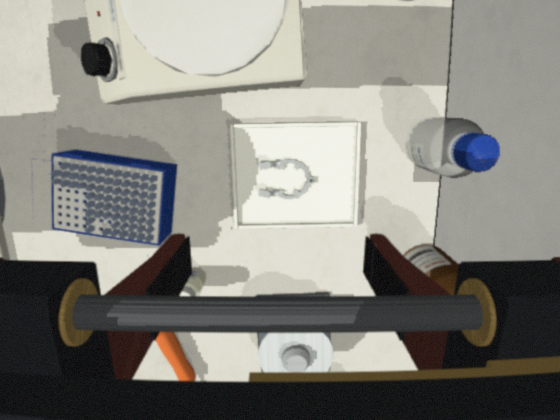

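View pics/w_drv.png

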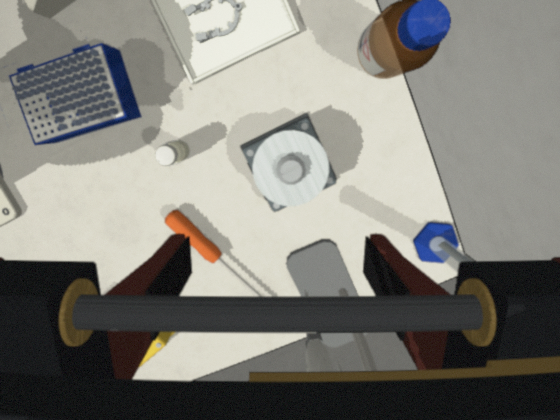

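Run:
```python
import cv2
def crop(n,x0,y0,x1,y1,s): 
    im=cv2.imread(f"pics/{n}.png"); cv2.imwrite(f"pics/c_{n}.png",cv2.resize(im[y0:y1,x0:x1],None,fx=s,fy=s,interpolation=cv2.INTER_CUBIC))
crop("w_pl",230,120,350,230,6);crop("w_ring",225,115,370,235,5);crop("w_drv",230,100,350,220,5)
```

```text
(no output)
```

View pics/c_w_pl.png

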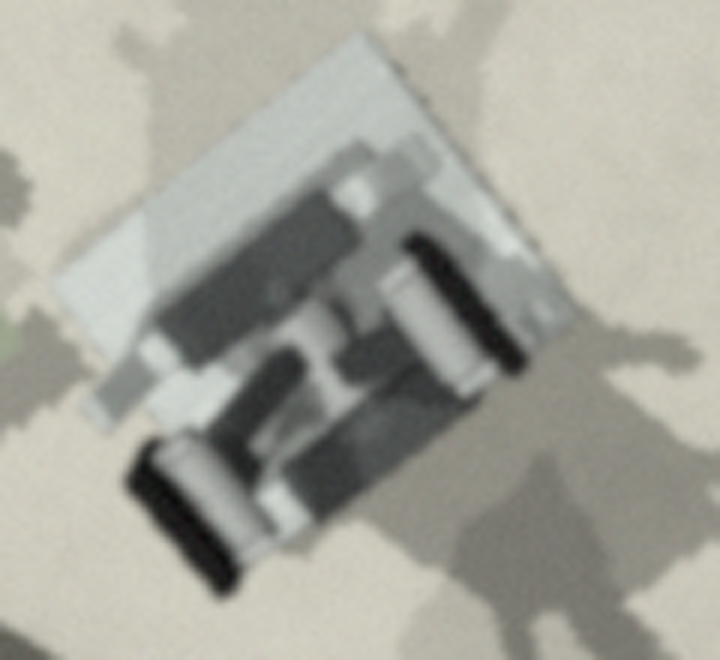

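View pics/c_w_ring.png

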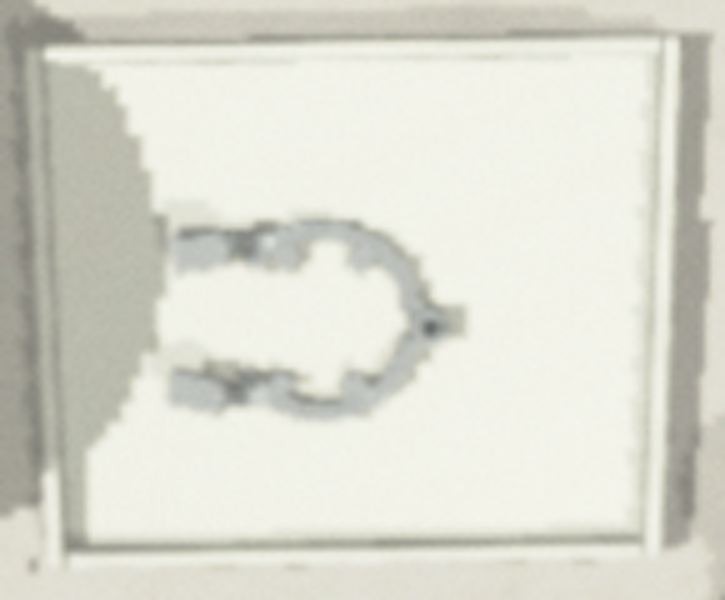

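View pics/c_w_drv.png

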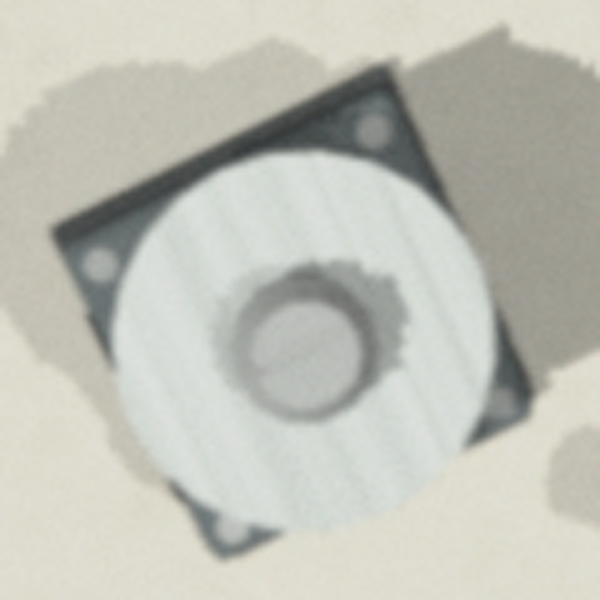

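Run:
```python
from h import *
s=lst("w_pl"); a=onz("wrist",(260.8,206.2),131,s);b=onz("wrist",(307.5,170.3),131,s);print(a,b,(a+b)/2,np.linalg.norm(a-b),np.degrees(np.arctan2(*(b-a)[[1,0]])))
s=lst("w_ring"); a=onz("wrist",(265,179),12,s);b=onz("wrist",(311.4,180.4),6,s);print(a,b,np.linalg.norm(a-b),np.degrees(np.arctan2(*(b-a)[[1,0]])))
s=lst("w_drv"); 
c=onz("wrist",(230+305/5,100+350/5),73,s); print(c); d=onz("wrist",(230+305/5,100+340/5),60,s); print(d)
```

```text
[432.96717243 316.44689421 131.        ] [446.77400497 373.01670803 131.        ] [439.8705887  344.73180112 131.        ] 58.23033969132397 76.28413264470137
[433.71989353  -5.57480946  12.        ] [485.08998026  -9.13158476   6.        ] 51.841455040502886 -3.960738835019733
[ 464.06953613 -195.12462406   73.        ]
[ 464.65595189 -195.07706783   60.        ]
```

Run:
```python
from h import *
print(env.ik((440,345,260),down(np.radians(-14))), env.ik((440,345,260),down(np.radians(166))))
for nm,p,y in [("v_drv",(464,-195,260),-4),("v_ring",(455,-7,200),-4),("v_pl",(440,345,270),-14)]:
    env.reach(p,down(np.radians(y))); env.hold(0.1);snap("wrist",nm)
    s=env.read_state(); print(nm,s["time_s"],s["tool_pos"].round(1),s["qpos"].round(2))
def crop(n,x0,y0,x1,y1,s): 
    im=cv2.imread(f"pics/{n}.png"); cv2.imwrite(f"pics/c_{n}.png",cv2.resize(im[y0:y1,x0:x1],None,fx=s,fy=s,interpolation=cv2.INTER_CUBIC))
crop("v_pl",180,80,380,230,4);crop("v_ring",180,100,380,250,4);crop("v_drv",180,90,380,240,4)
```

```text
[ 6.43679999e-01  3.81883706e-01  1.81026688e+00 -4.44089210e-16
  9.49442070e-01  2.45882242e+00] [ 0.64368     0.38188371  1.81026688  0.          0.94944207 -0.68277023]
v_drv 4.8333 [ 464.2 -194.9  260.4] [-0.42  0.3   1.93  0.    0.91  1.22]
v_ring 5.7917 [455.8  -8.2 200.5] [-0.04  0.34  2.07 -0.    0.73  1.6 ]
v_pl 7.2917 [440.4 343.9 269.7] [ 0.64  0.37  1.8  -0.    0.97  2.46]
```

View pics/c_v_pl.png

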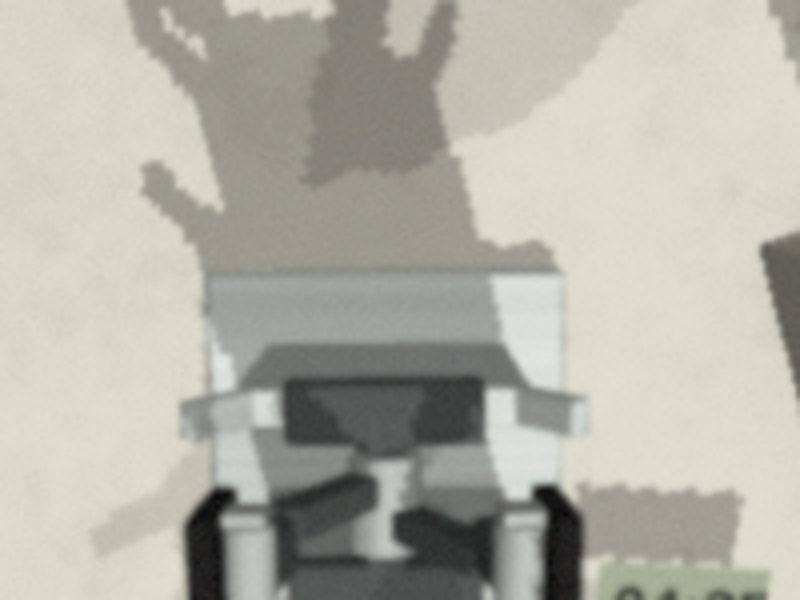

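View pics/c_v_ring.png

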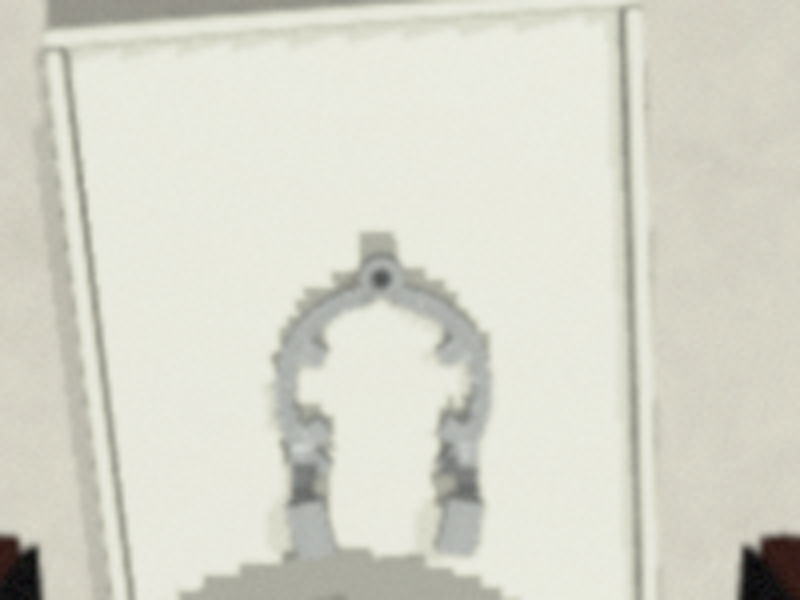

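View pics/c_v_drv.png

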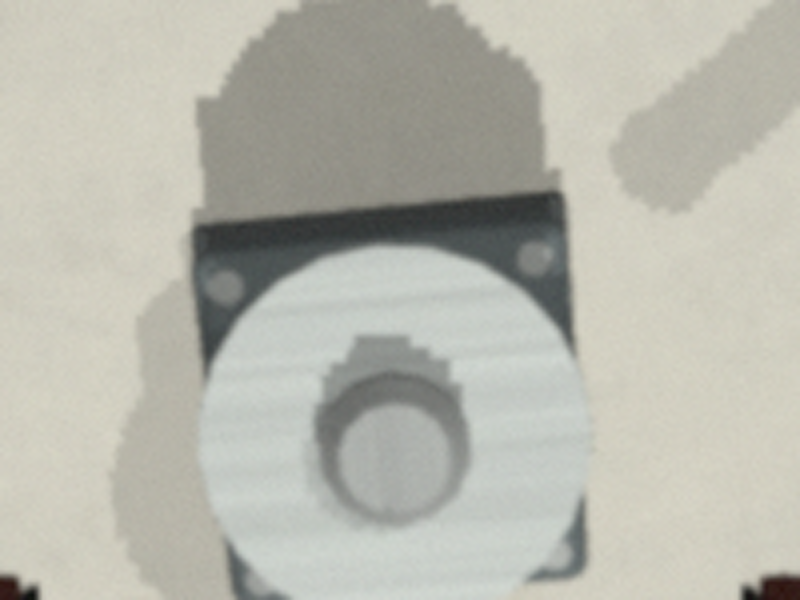

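Run:
```python
from h import *
s=lst("v_ring")
for f in (2,4):
    L=onz("wrist",(257.75,232),f+11,s);Rr=onz("wrist",(294.75,231.75),f+11,s)
    l=onz("wrist",(180+329/4,231.5),f+11,s);r=onz("wrist",(180+440/4,231.5),f+11,s)
    k=onz("wrist",(275,169.25),f+5,s); m=(L+Rr)/2; m2=(l+r)/2
    print(f,m,m2,"gap",np.linalg.norm(l-r),"k",k,np.linalg.norm((m-k)[:2]),"yaw",np.degrees(np.arctan2(*(k-m)[[1,0]])),"tabs yaw",np.degrees(np.arctan2(*(L-Rr)[[1,0]])))
s=lst("v_drv")
for z in (69,74,79): 
    c=onz("wrist",(278.6,205),z,s);l=onz("wrist",(180+337/4,205),z,s);r=onz("wrist",(180+452/4,205),z,s);print(z,c,np.linalg.norm(l-r))
for z in (56,61,66):
    l=onz("wrist",(180+200/4,200),z,s);r=onz("wrist",(180+588/4,200),z,s);print("disc",z,(l+r)/2,np.linalg.norm(l-r))
im=cv2.imread("pics/v_pl.png")[150:300,180:380];cv2.imwrite("pics/c_v_pl2.png",cv2.resize(im,None,fx=4,fy=4,interpolation=cv2.INTER_CUBIC))
g=cv2.cvtColor(cv2.imread("pics/w_drv.png"),cv2.COLOR_BGR2GRAY)
```

```text
2 [431.74287251  -5.50805479  13.        ] [432.07813355  -5.42984128  13.        ] gap 22.983020877413757 k [482.96117825  -8.12937011   7.        ] 51.28534036803666 yaw -2.9297997224438603 tabs yaw 86.36997003927425
4 [432.41093945  -5.56053766  15.        ] [432.74372315  -5.4829021   15.        ] gap 22.813191973123608 k [483.24449614  -8.16176511   9.        ] 50.90006748327724 yaw -2.9293537647081576 tabs yaw 86.36997003927434
69 [ 461.69574468 -195.65853295   69.        ] 23.66260308142224
74 [ 462.95171698 -195.72097563   74.        ] 23.231289234405807
79 [ 464.20768929 -195.78341831   79.        ] 22.799975387389317
disc 56 [ 462.85995753 -195.71124788   56.        ] 83.42095608842298
disc 61 [ 464.03883949 -195.76994779   61.        ] 81.96918939268139
disc 66 [ 465.21772145 -195.8286477    66.        ] 80.51742269693979
```

View pics/c_v_pl2.png

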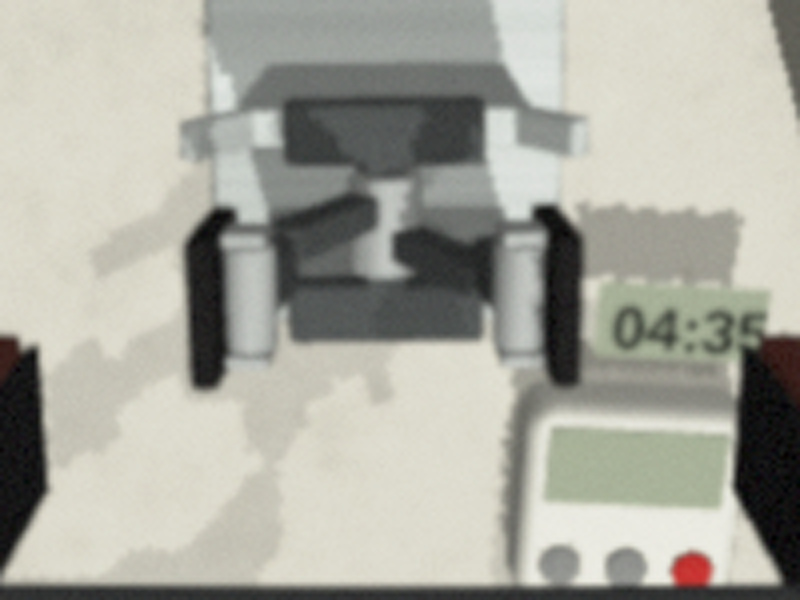

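Run:
```python
from h import *
s=lst("v_pl");s2=lst("w_pl")
for z in (131,137):
    l=onz("wrist",(180+188/4,228.5),z,s);r=onz("wrist",(180+582/4,228.5),z,s);n=onz("wrist",(276,150+240/4),z,s);f=onz("wrist",(276,150+388/4),z,s)
    print(z,(l+r)/2,np.linalg.norm(l-r),np.linalg.norm(n-f),np.degrees(np.arctan2(*(l-r)[[1,0]])))
# tri via midpoints of outer pads; w_pl outer-top face corners in crop
A=((126,480),(222,595),(520,360),(415,235))
m=np.mean([(230+x/6,120+y/6) for x,y in A],0)
print(m,tri([ray("wrist",m,s2),ray("wrist",(180+385/4,228.5),s)]))
print("drv",tri([ray("wrist",(230+306/5,100+341/5),lst("w_drv")),ray("wrist",(278.5,200.2),lst("v_drv"))]))
print("spin",tri([ray("wrist",(230+306/5,100+352/5),lst("w_drv")),ray("wrist",(278.75,205),lst("v_drv"))]))
# stand foot: corners in c_v_pl: (207,272),(563,270) z~? ; wings
for z in (0,6):
  print(onz("wrist",(180+207/4,80+272/4),z,s),onz("wrist",(180+563/4,80+270/4),z,s))
```

```text
131 [434.96495377 345.81456534 131.        ] 66.77042546677612 26.312962691147334 75.93749239371269
137 [436.8629948  345.32719182 137.        ] 64.96251045841808 25.600497556604203 75.93749239371266
[283.45833333 189.58333333] (array([438.52410815, 344.92260685, 142.14917647]), [np.float64(0.021354733304644793), np.float64(0.021354733304557824)])
drv (array([ 464.16550949, -195.45333709,   61.30895546]), [np.float64(0.3788615810040066), np.float64(0.37886158100387063)])
spin (array([ 463.52717436, -195.54544283,   75.37692421]), [np.float64(0.3893114657460222), np.float64(0.38931146574604575)])
[487.96734837 379.48569509   0.        ] [466.44098812 291.44483118   0.        ]
[488.25827684 378.60642333   6.        ] [467.09822536 292.06372914   6.        ]
```

```bash
python3 - <<'E'
from h import *
q=down(np.radians(-14))
env.move_l((438,345,188),q,rate=80,f_stop=8)
s=env.read_state();print(s["time_s"],s["tool_pos"].round(1),s["force"].round(2))
for w in (64,60,57):
    set_gripper(w); s=env.read_state();print(w,s["time_s"],s["width"],s["tool_pos"].round(2),s["force"].round(2),s["wrist_torque"].round(3))
snap("side","sd1");snap("wrist","wr1");snap("scene","sc1")
a=cv2.imread("pics/side0.png")
E
python3 - <<'E'
import cv2
b=cv2.imread("pics/sd1.png")
cv2.imwrite("pics/sd1c.png",cv2.resize(b[150:310,100:280],None,fx=4,fy=3.7,interpolation=2))
E
```

```text
8.4667 [438.3 345.2 188.5] [ 0.32 -0.09  0.7 ]
64 9.0417 64.0517027341129 [437.97 344.99 188.01] [ 0.37  0.55 -0.07] [-0.001  0.157  0.011]
60 9.35 60.00327659851474 [438.19 345.19 188.9 ] [-2.27 -1.18  8.52] [-0.274  0.493  0.025]
57 9.6417 56.9706327425298 [438.21 345.19 189.43] [-3.2  -1.62 13.5 ] [-0.454  0.718  0.007]
```

View pics/wr1.png

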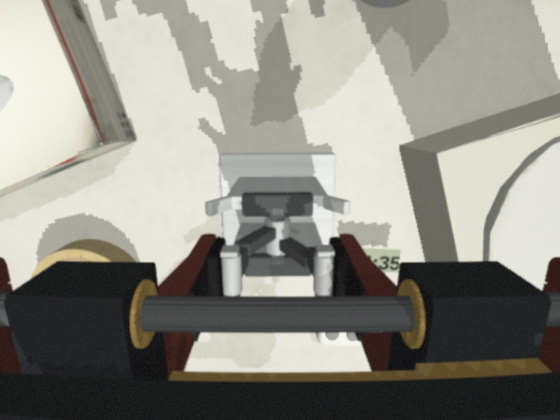

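View pics/sd1c.png

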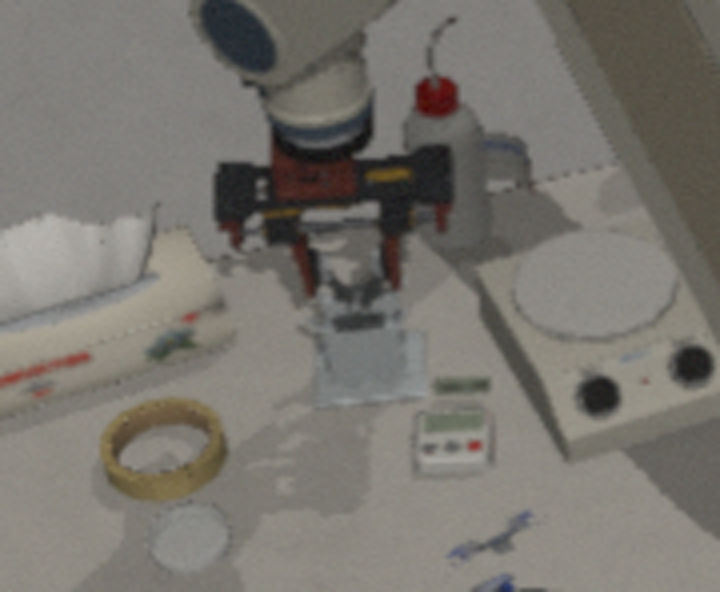

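Side and wrist views show the fingers closed on both rubber pads of the seated pliers. The pads rise as they close, which explains the upward force. I'll hold at 60 mm, just squeezed with the tips nearly shut, then lift.

Run:
```python
from h import *
q=down(np.radians(-14))
set_gripper(60)
s=env.read_state();print("seat",s["time_s"],s["width"],s["tool_pos"].round(2),s["force"].round(2))
env.move_l((438,345,200),q,rate=40)
s=env.read_state();print(s["tool_pos"].round(2),s["force"].round(2),s["wrist_torque"].round(3))
env.move_l((438,345,310),q,rate=120); env.hold(0.2)
s=env.read_state();print(s["time_s"],s["width"],s["tool_pos"].round(2),s["force"].round(2),s["wrist_torque"].round(3))
snap("wrist","wr2");snap("side","sd2")
b=cv2.imread("pics/sd2.png");cv2.imwrite("pics/sd2c.png",cv2.resize(b[120:300,100:280],None,fx=3.3,fy=3.3,interpolation=2))
```

```text
seat 10.075 60.18671742697132 [438.25 345.21 188.91] [-0.45 -0.19  7.94]
[438.03 345.02 200.13] [ 0.21  0.11 -1.47] [0.045 0.119 0.026]
11.7917 60.102626909221215 [437.77 344.83 309.22] [-0.23  0.45 -2.04] [ 0.004  0.147 -0.045]
```

View pics/wr2.png

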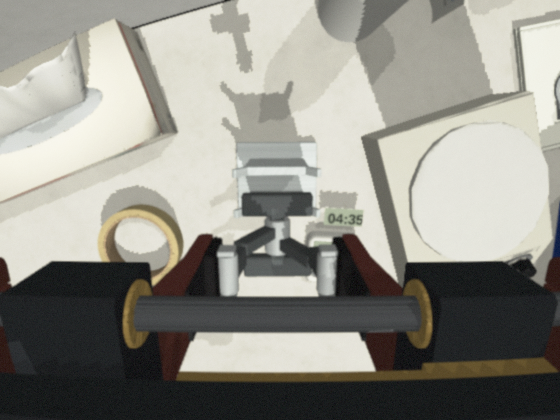

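View pics/sd2c.png

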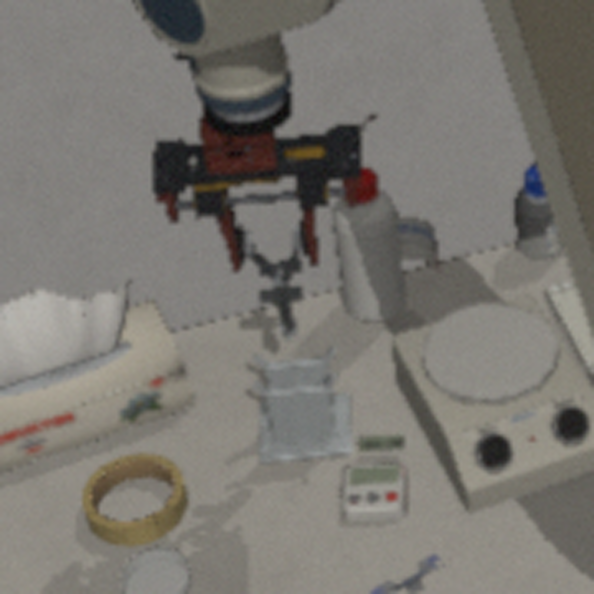

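Run:
```python
from h import *
b=cv2.imread("pics/wr2.png");cv2.imwrite("pics/wr2c.png",cv2.resize(b[170:300,200:360],None,fx=5,fy=4.6,interpolation=2))
```

```text
(no output)
```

View pics/wr2c.png

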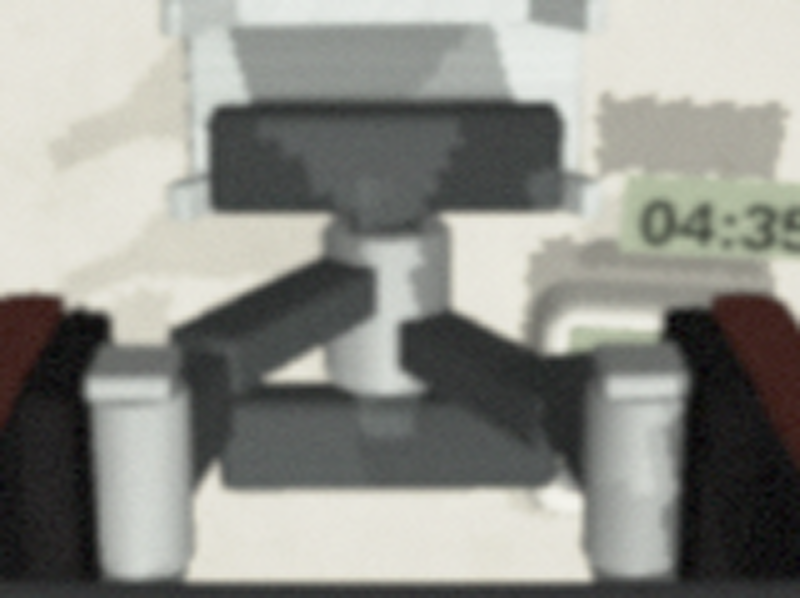

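Run:
```python
from h import *
s={"tool_pos":np.zeros(3),"orientation":np.array([0,0,0,1.])}
for dz in (-3,0,3):
    a=onz("wrist",(277,192.8),115+dz,s);b=onz("wrist",(278,276.1),107+dz,s)
    w=onz("wrist",(242,192.8),115+dz,s)[1]-onz("wrist",(312,192.8),115+dz,s)[1]
    print(dz,a.round(1),b.round(1),((a+b)/2).round(1),(a-b)[0],w)
```

```text
-3 [ 24.7  -0.3 112. ] [-24.1   0.4 104. ] [  0.3   0.  108. ] 48.80877748231163 -40.6116597840073
0 [ 24.1  -0.3 115. ] [-25.5   0.4 107. ] [ -0.7   0.  111. ] 49.619647728913925 -41.23667103695503
3 [ 23.4  -0.3 118. ] [-27.    0.4 110. ] [-1.80e+00  1.00e-01  1.14e+02] 50.43051797551622 -41.86168228990276
```

Run:
```python
from h import *
q=down(np.radians(-3.2))
env.move_l((432.5,-5.5,310),q,rate=250)
env.move_l((432.5,-5.5,205),q,rate=120); env.hold(0.2)
s=env.read_state();print(s["time_s"],s["tool_pos"].round(2),s["force"].round(2),s["wrist_torque"].round(3))
for n in ("wrist","side","scene"): snap(n,"t_"+n)
b=cv2.imread("pics/t_scene.png");cv2.imwrite("pics/t_sc.png",cv2.resize(b[150:260,230:370],None,fx=5,fy=5,interpolation=2))
b=cv2.imread("pics/t_wrist.png");cv2.imwrite("pics/t_wr.png",cv2.resize(b[100:290,180:370],None,fx=3,fy=3,interpolation=2))
```

```text
14.6667 [432.86  -5.51 205.59] [ 0.37  0.31 -0.11] [0.017 0.211 0.011]
```

View pics/t_sc.png

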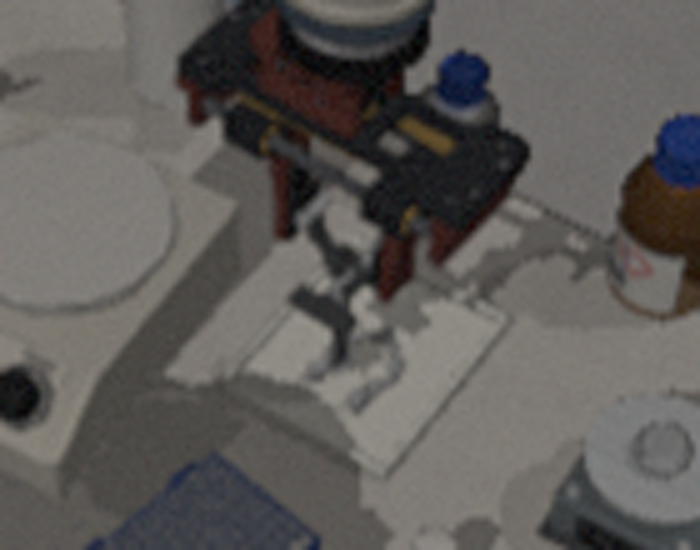

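View pics/t_wr.png

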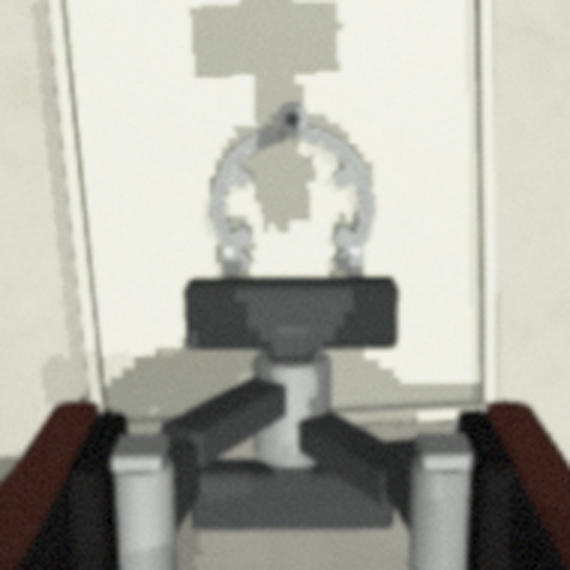

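Run:
```python
from h import *
q=down(np.radians(-3.2))
s=lst("t_wrist");k=onz("wrist",(277,139.3),7,s);print("knuckle",k)
r=env.move_l((432.2,-5.5,178),q,rate=15,f_stop=2.5)
s=env.read_state();print(r,s["time_s"],s["tool_pos"].round(2),s["force"].round(2),s["wrist_torque"].round(3))
for n in ("wrist","side","scene"): snap(n,"u_"+n)
b=cv2.imread("pics/u_scene.png");cv2.imwrite("pics/u_sc.png",cv2.resize(b[150:260,230:370],None,fx=5,fy=5,interpolation=2))
b=cv2.imread("pics/u_wrist.png");cv2.imwrite("pics/u_wr.png",cv2.resize(b[100:290,180:370],None,fx=3,fy=3,interpolation=2))
```

```text
knuckle [483.44345353  -8.02564394   7.        ]
True 16.2667 [432.38  -5.52 180.64] [0.33 0.6  5.48] [-0.015  0.191 -0.05 ]
```

View pics/u_sc.png

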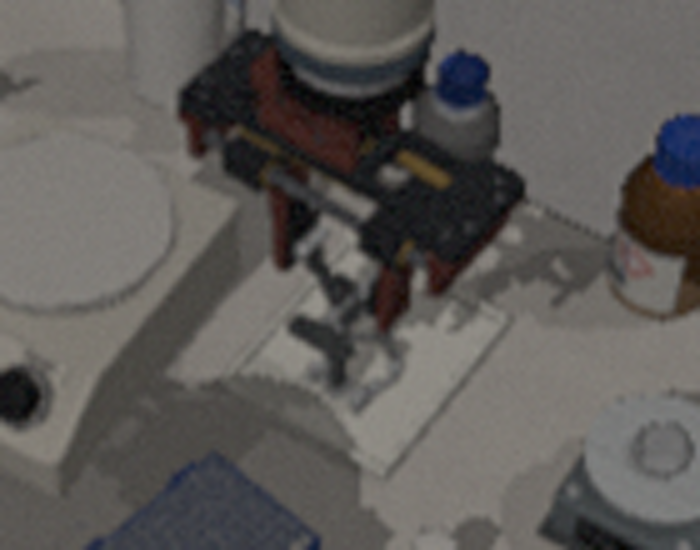

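View pics/u_wr.png

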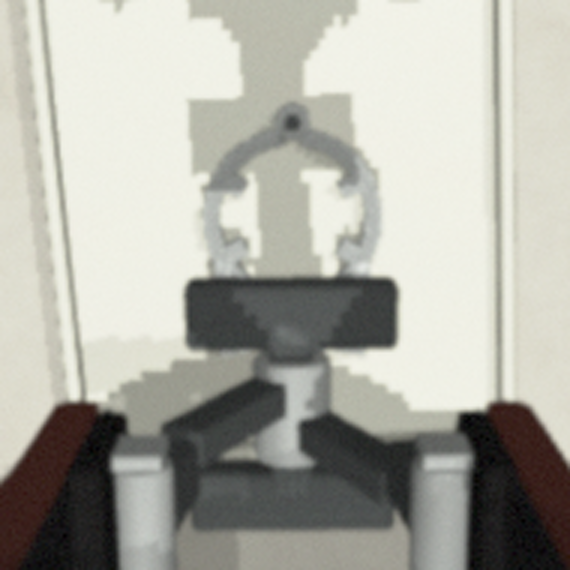

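Run:
```python
from h import *
q=down(np.radians(-3.2))
pz=lambda w: np.sqrt(58.8**2-(w/2)**2)
base=182.1
def st(t):
    s=env.read_state();print(t,round(s["time_s"],2),round(s["width"],2),s["tool_pos"].round(2),s["force"].round(2),s["wrist_torque"].round(3))
env.move_l((432.2,-5.5,base),q,rate=30); env.hold(0.1); st("up")
for w in (58,56,53,50):
    env.move_l((432.2,-5.5,base+pz(w)-pz(60)),q,rate=20); set_gripper(w); st(w)
snap("wrist","e_wrist")
b=cv2.imread("pics/e_wrist.png");cv2.imwrite("pics/e_wr.png",cv2.resize(b[100:290,180:370],None,fx=3,fy=3,interpolation=2))
```

```text
up 16.77 60.41 [432.02  -5.49 181.96] [ 0.41  0.81 -2.5 ] [-0.026  0.183 -0.018]
58 17.27 58.23 [432.2   -5.51 182.65] [-0.28 -0.05 -2.1 ] [-0.008  0.137  0.004]
56 17.78 56.2 [432.19  -5.48 183.23] [ 0.04  0.11 -1.96] [0.084 0.159 0.001]
53 18.32 53.81 [432.17  -5.51 184.01] [ 0.35  1.19 -2.55] [-0.025  0.137 -0.025]
50 18.87 50.42 [432.21  -5.5  184.76] [-0.17  1.02 -2.25] [ 0.026  0.154 -0.06 ]
```

View pics/e_wr.png

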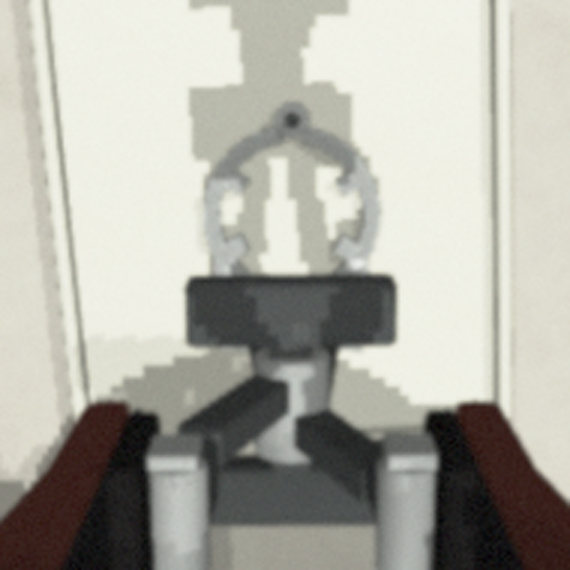

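Run:
```python
from h import *
q=down(np.radians(-3.2))
pz=lambda w: np.sqrt(58.8**2-(w/2)**2)
base=182.1
def st(t):
    s=env.read_state();print(t,round(s["time_s"],2),round(s["width"],2),s["tool_pos"].round(2),s["force"].round(2),s["wrist_torque"].round(3))
for w in (45,40,35,28):
    env.move_l((432.2,-5.5,base+pz(max(w,30))-pz(60)),q,rate=20); set_gripper(w); st(w)
snap("wrist","f_wrist")
b=cv2.imread("pics/f_wrist.png");cv2.imwrite("pics/f_wr.png",cv2.resize(b[100:290,180:370],None,fx=3,fy=3,interpolation=2))
```

```text
45 19.49 45.72 [432.21  -5.51 185.84] [-0.79  0.51 -1.91] [-0.093  0.105  0.02 ]
40 20.07 39.87 [432.2   -5.5  186.81] [-0.52  0.08 -1.8 ] [ 0.029  0.126 -0.037]
35 20.64 35.0 [432.2   -5.5  187.66] [ 0.28  0.4  -1.72] [ 0.058  0.244 -0.015]
28 21.23 28.49 [432.18  -5.5  188.35] [ 0.17 -0.08 -1.64] [-0.02   0.105 -0.008]
```

View pics/f_wr.png

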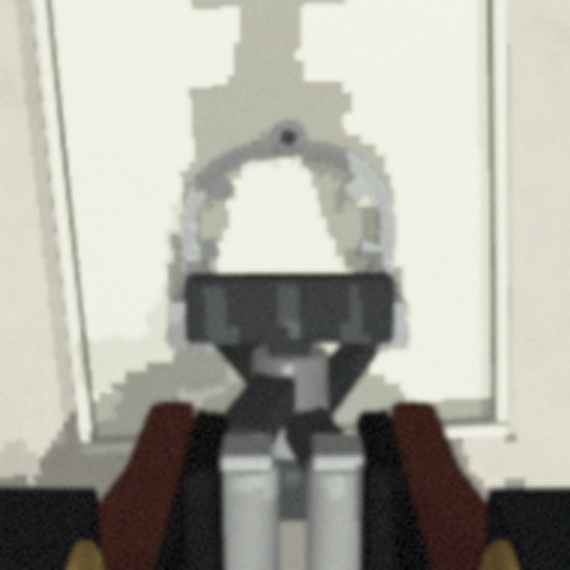

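Run:
```python
from h import *
q=down(np.radians(-3.2))
def st(t):
    s=env.read_state();print(t,round(s["time_s"],2),round(s["width"],2),s["tool_pos"].round(2),s["force"].round(2),s["wrist_torque"].round(3))
s=lst("f_wrist");print("knuckle",onz("wrist",(180+288/3,100+136/3),9,s),s["tool_pos"])
env.move_l((432.2,-5.5,205),q,rate=30);st("a")
env.move_l((432.2,-5.5,310),q,rate=80);env.hold(0.3);st("b")
snap("wrist","g_wrist");snap("scene","g_scene")
b=cv2.imread("pics/g_wrist.png");cv2.imwrite("pics/g_wr.png",cv2.resize(b[100:290,180:370],None,fx=3,fy=3,interpolation=2))
b=cv2.imread("pics/g_scene.png");cv2.imwrite("pics/g_sc.png",cv2.resize(b[110:250,230:370],None,fx=4,fy=4,interpolation=2))
```

```text
knuckle [479.13526587  -7.0691191    9.        ] [432.17798666  -5.50378562 188.34871659]
a 21.98 28.8 [432.21  -5.5  205.09] [-0.38 -0.52 -1.45] [-0.008  0.168  0.041]
b 23.74 28.66 [432.14  -5.49 309.79] [ 0.12  0.77 -2.98] [-0.033  0.162 -0.041]
```

View pics/g_wr.png

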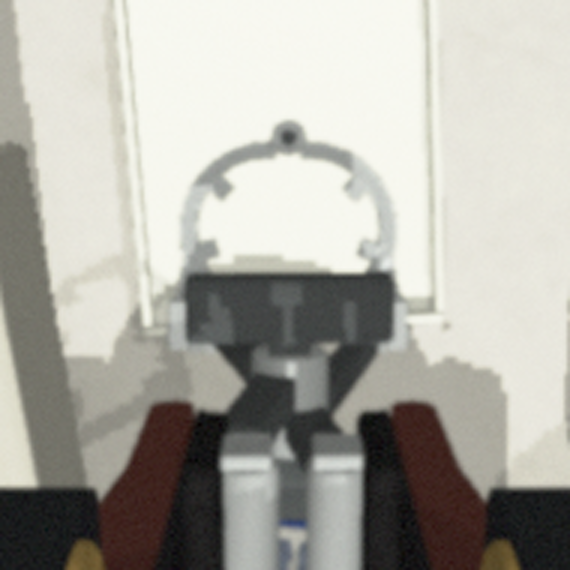

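View pics/g_sc.png

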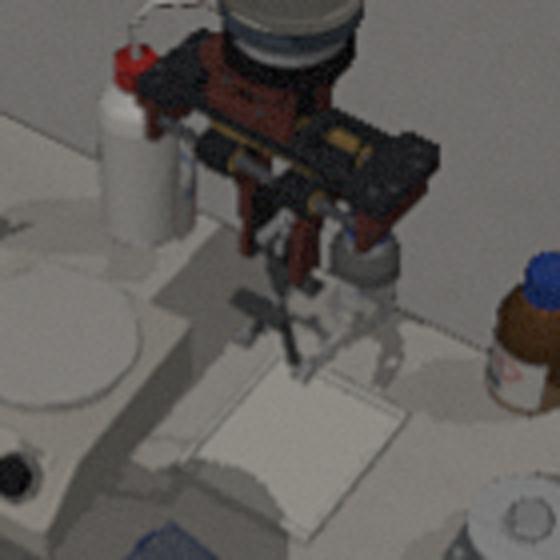

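Run:
```python
from h import *
q=down(np.radians(-3.2))
def st(t):
    s=env.read_state();print(t,round(s["time_s"],2),round(s["width"],2),s["tool_pos"].round(2),s["force"].round(2),s["wrist_torque"].round(3))
env.move_l((441.1,-195.3,310),q,rate=120)
env.move_l((441.1,-195.3,280),q,rate=60);env.hold(0.3);st("b")
snap("wrist","h_wrist");snap("scene","h_scene")
b=cv2.imread("pics/h_wrist.png");cv2.imwrite("pics/h_wr.png",cv2.resize(b[110:230,210:340],None,fx=5,fy=5,interpolation=2))
b=cv2.imread("pics/h_scene.png");cv2.imwrite("pics/h_sc.png",cv2.resize(b[150:290,270:430],None,fx=4,fy=4,interpolation=2))
```

```text
b 26.52 28.97 [ 441.26 -195.38  280.28] [-0.52  0.03 -2.51] [ 0.012  0.18  -0.006]
```

View pics/h_wr.png

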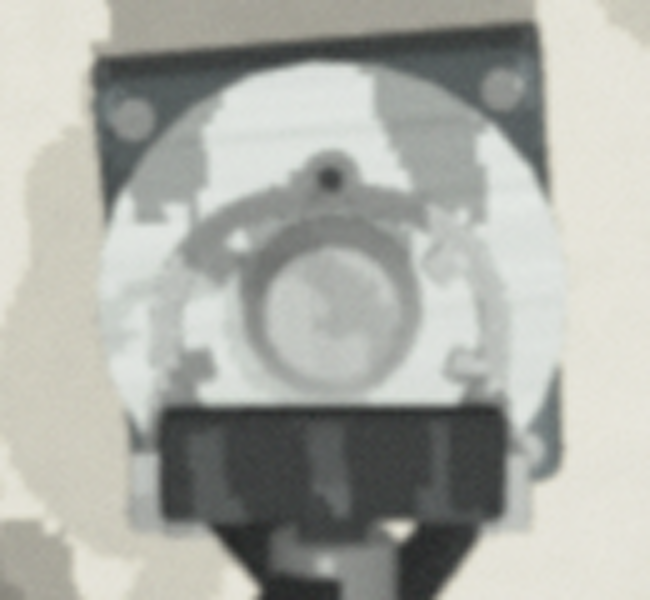

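View pics/h_sc.png

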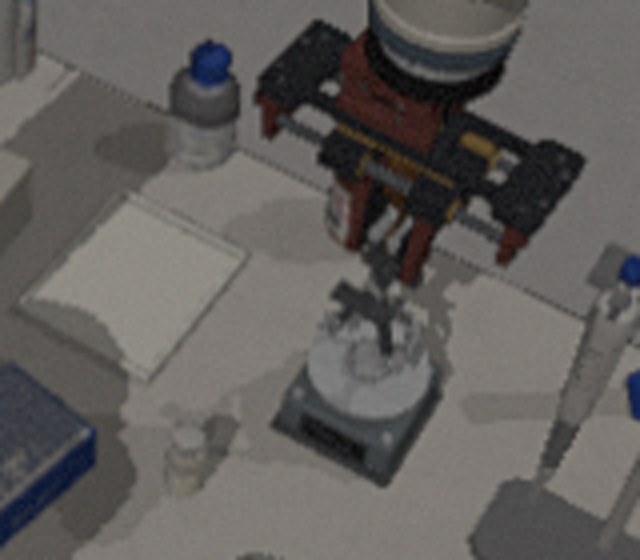

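Run:
```python
from h import *
s=lst("h_wrist")
for z in (95,97,99):
    k=onz("wrist",(276,145.6),z,s);print(z,k,"centre",k-24*np.array([.9984,-.0558,0]))
print("spindle top",onz("wrist",(210+333/5,110+307/5),75,s))
print("disc",onz("wrist",(210+332/5,110+300/5),61.3,s))
# upper/lower teeth midpoints
f=lambda x,y,z=97:onz("wrist",(210+x/5,110+y/5),z,s)
print(f(228,265),f(432,255),f(212,368),f(447,365), np.mean([f(228,265),f(432,255),f(212,368),f(447,365)],0))
```

```text
95 [ 487.68482209 -196.94355957   95.        ] centre [ 463.72322209 -195.60435957   95.        ]
97 [ 487.83429337 -196.95743477   97.        ] centre [ 463.87269337 -195.61823477   97.        ]
99 [ 487.98376465 -196.97130998   99.        ] centre [ 464.02216465 -195.63210998   99.        ]
spindle top [ 464.59678756 -196.10352145   75.        ]
disc [ 463.80136209 -195.86786089   61.3       ]
[ 475.354701   -180.40589266   97.        ] [ 475.1571056  -212.07926288   97.        ] [ 459.29382657 -176.75944179   97.        ] [ 457.72868903 -213.70568761   97.        ] [ 466.88358055 -195.73757123   97.        ]
```

Ring is centred over the spindle within about 1 mm: ring (463.9,-195.6) against spindle (464.2,-195.9). I'll descend and feel for the disc.

Run:
```python
from h import *
q=down(np.radians(-3.2))
def st(t):
    s=env.read_state();print(t,round(s["time_s"],2),round(s["width"],2),s["tool_pos"].round(2),s["force"].round(2),s["wrist_torque"].round(3));return s
X,Y=441.6,-195.6
r=env.move_l((X,Y,258),q,rate=20,f_stop=2.5);env.hold(0.1);st(r)
if not r:
    r=env.move_l((X,Y,244),q,rate=10,f_stop=2.0);env.hold(0.15);st(r)
snap("wrist","i_wrist");snap("scene","i_scene")
b=cv2.imread("pics/i_wrist.png");cv2.imwrite("pics/i_wr.png",cv2.resize(b[110:230,210:340],None,fx=5,fy=5,interpolation=2))
b=cv2.imread("pics/i_scene.png");cv2.imwrite("pics/i_sc.png",cv2.resize(b[170:290,300:420],None,fx=5,fy=5,interpolation=2))
```

```text
False 27.98 28.74 [ 441.67 -195.63  258.13] [ 0.51 -0.76 -2.21] [0.008 0.147 0.022]
False 29.68 28.96 [ 441.62 -195.61  244.02] [-0.13 -0.44 -1.76] [-0.013  0.116  0.027]
```

View pics/i_wr.png

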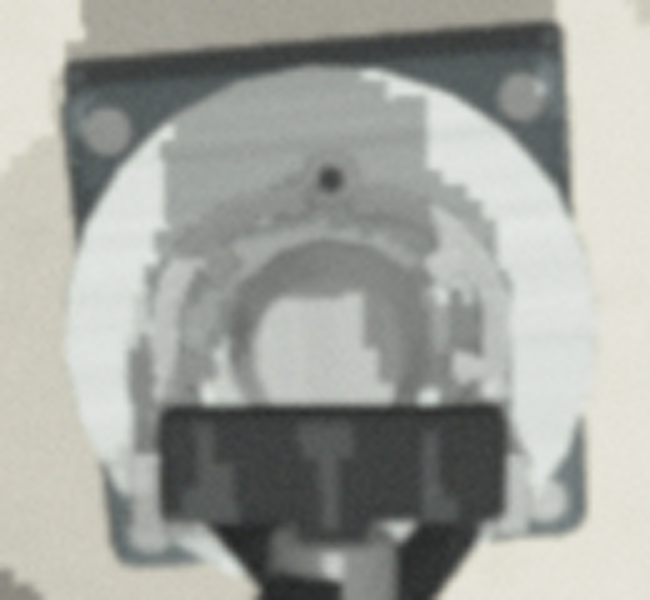

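View pics/i_sc.png

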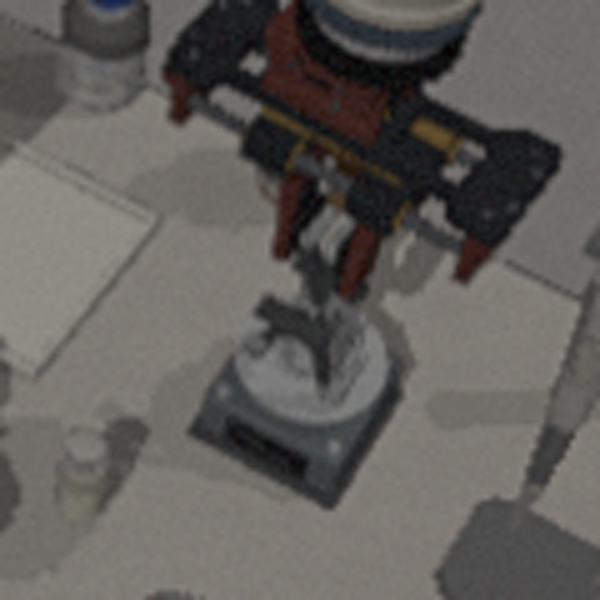

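Run:
```python
from h import *
q=down(np.radians(-3.2))
def st(t):
    s=env.read_state();print(t,round(s["time_s"],2),s["tool_pos"].round(2),s["force"].round(2),s["wrist_torque"].round(3));return s
X,Y=441.6,-195.6
z=244
while z>236:
    z-=2
    r=env.move_l((X,Y,z),q,rate=10,f_stop=2.0);env.hold(0.05);s=st(r)
    if r or s["force"][2]>0.5: break
```

```text
False 30.18 [ 441.6  -195.58  241.93] [-0.91 -0.18 -1.52] [ 0.027  0.191 -0.005]
False 30.57 [ 441.61 -195.58  239.98] [-0.84 -0.06 -2.27] [-0.011  0.148 -0.024]
True 30.91 [ 441.39 -195.4   237.58] [1.41 0.57 1.24] [ 0.039 -0.1    0.037]
```

Run:
```python
from h import *
q=down(np.radians(-3.2))
def st(t):
    s=env.read_state();print(t,round(s["time_s"],2),s["tool_pos"].round(2),s["force"].round(2),s["wrist_torque"].round(3));return s
X,Y=441.6,-195.6
st("now")
snap("wrist","j_wrist")
b=cv2.imread("pics/j_wrist.png");cv2.imwrite("pics/j_wr.png",cv2.resize(b[110:230,210:340],None,fx=5,fy=5,interpolation=2))
for z in (237.5,236.5):
    env.move_l((X,Y,z),q,rate=10);env.hold(0.1);s=st(z)
    if s["force"][2]>4.5: break
```

```text
now 30.91 [ 441.39 -195.4   237.58] [1.41 0.57 1.24] [ 0.039 -0.1    0.037]
237.5 31.31 [ 441.56 -195.57  237.45] [0.34 0.35 1.64] [0.134 0.136 0.068]
236.5 31.66 [ 441.58 -195.6   236.49] [-0.26  0.2   2.92] [ 0.085  0.173 -0.018]
```

View pics/j_wr.png

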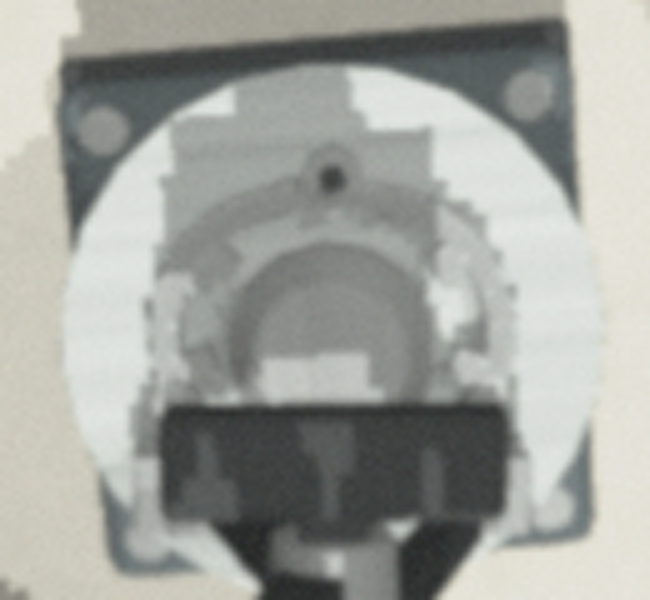

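Force rises about 1 N/mm, so this is the disc spring with contact near TCP z 238.4. I'll press to about 4.7 mm.

Run:
```python
from h import *
q=down(np.radians(-3.2))
def st(t):
    s=env.read_state();print(t,round(s["time_s"],2),round(s["width"],2),s["tool_pos"].round(2),s["force"].round(2),s["wrist_torque"].round(3));return s
X,Y=441.6,-195.6
for z in (235.5,234.5,233.8,233.3):
    env.move_l((X,Y,z),q,rate=8);env.hold(0.12);s=st(z)
    if s["force"][2]>6: break
snap("wrist","k_wrist");snap("scene","k_scene")
b=cv2.imread("pics/k_wrist.png");cv2.imwrite("pics/k_wr.png",cv2.resize(b[110:230,210:340],None,fx=5,fy=5,interpolation=2))
```

```text
235.5 32.05 29.05 [ 441.63 -195.62  235.56] [-0.06 -0.44  3.32] [ 0.076  0.225 -0.039]
234.5 32.44 28.84 [ 441.63 -195.63  234.55] [-0.83  0.91  3.82] [ 0.12   0.238 -0.007]
233.8 32.81 28.98 [ 441.64 -195.65  233.85] [-0.92  0.28  4.22] [ 0.017  0.237 -0.004]
233.3 33.17 28.93 [ 441.62 -195.6   233.33] [-0.69 -0.21  4.49] [-0.018  0.286  0.009]
```

View pics/k_wr.png

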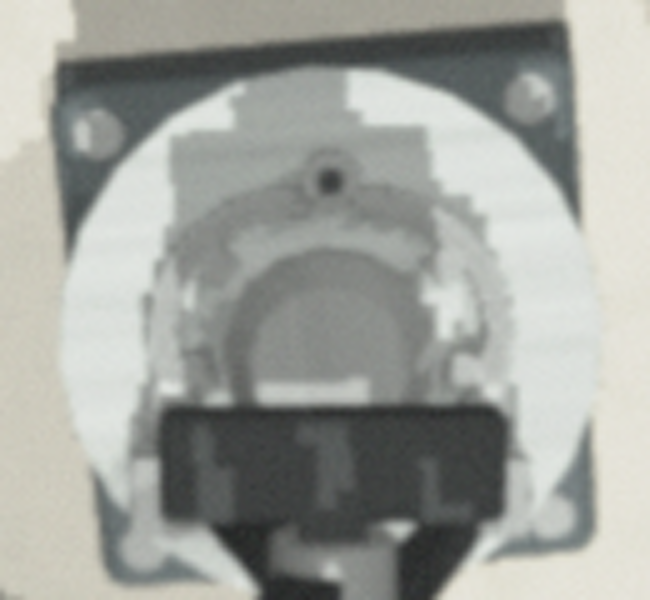

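Run:
```python
from h import *
q=down(np.radians(-3.2))
def st(t):
    F=[]
    for _ in range(3): env.hold(0.03);s=env.read_state();F.append(s["force"])
    f=np.mean(F,0);print(t,round(s["time_s"],2),round(s["width"],2),s["tool_pos"].round(2),f.round(2),s["wrist_torque"].round(3));return f[2]
X,Y=441.6,-195.6
z=232.5
env.move_l((X,Y,z),q,rate=8);f=st(z)
for w in (33,37,40,43):
    set_gripper(w);f=st(w)
    for _ in range(2):
        if f<4.0: z-=0.7
        elif f>6.2: z+=0.7
        else: break
        if z<230.5: break
        env.move_l((X,Y,z),q,rate=15);f=st("adj %.1f"%z)
snap("wrist","l_wrist")
b=cv2.imread("pics/l_wrist.png");cv2.imwrite("pics/l_wr.png",cv2.resize(b[110:230,210:340],None,fx=5,fy=5,interpolation=2))
```

```text
232.5 33.62 28.92 [ 441.66 -195.63  232.57] [-0.61  0.31  5.35] [ 0.044  0.32  -0.066]
33 34.03 33.18 [ 441.68 -195.71  232.62] [-0.56 -0.83  5.73] [-0.069  0.266 -0.023]
37 34.44 37.39 [ 441.74 -195.77  232.67] [-0.47 -0.27  5.76] [-0.14   0.342  0.022]
40 34.83 39.98 [ 441.75 -195.68  232.67] [-0.38  0.11  5.94] [0.006 0.223 0.007]
43 35.21 43.14 [ 441.82 -195.61  232.69] [-0.47  0.26  6.18] [0.06  0.272 0.026]
```

View pics/l_wr.png

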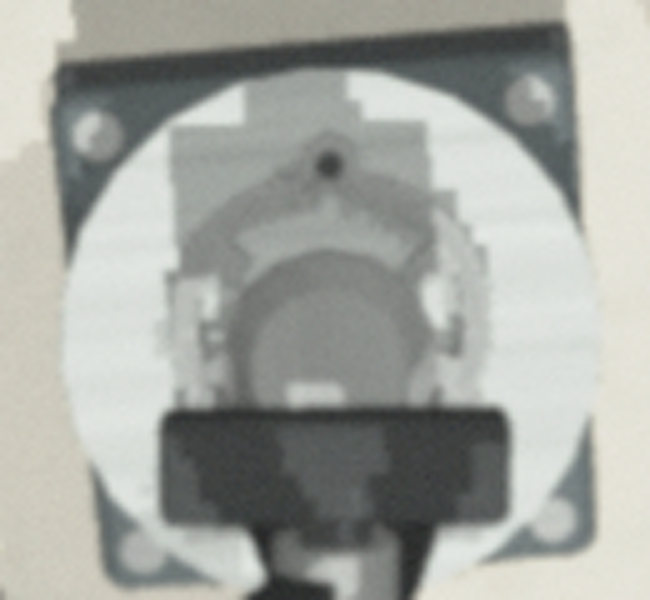

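Run:
```python
from h import *
q=down(np.radians(-3.2))
def st(t):
    F=[]
    for _ in range(3): env.hold(0.03);s=env.read_state();F.append(s["force"])
    f=np.mean(F,0);print(t,round(s["time_s"],2),round(s["width"],2),s["tool_pos"].round(2),f.round(2),s["wrist_torque"].round(3));return f
s=lst("l_wrist");k=onz("wrist",(210+328/5,110+163/5),56,s);print("knuckle",k,"c",k-24*np.array([.9984,-.0558,0]))
s=lst("k_wrist");k=onz("wrist",(210+330/5,110+180/5),56,s);print("knuckle k",k)
X,Y,z=441.6,-195.6,232.5
for X in (440.6,439.6):
    env.move_l((X,Y,z),q,rate=15,f_stop=5);f=st(X)
snap("wrist","m_wrist")
b=cv2.imread("pics/m_wrist.png");cv2.imwrite("pics/m_wr.png",cv2.resize(b[110:230,210:340],None,fx=5,fy=5,interpolation=2))
```

```text
knuckle [ 491.12690704 -197.03464911   56.        ] c [ 467.16530704 -195.69544911   56.        ]
knuckle k [ 488.25723832 -197.16539627   56.        ]
440.6 35.61 43.11 [ 441.1  -195.64  232.74] [0.58 0.89 5.26] [ 0.092 -0.1    0.002]
439.6 35.96 43.0 [ 440.12 -195.66  232.73] [1.75 1.07 4.84] [ 0.212 -0.195  0.008]
```

View pics/m_wr.png

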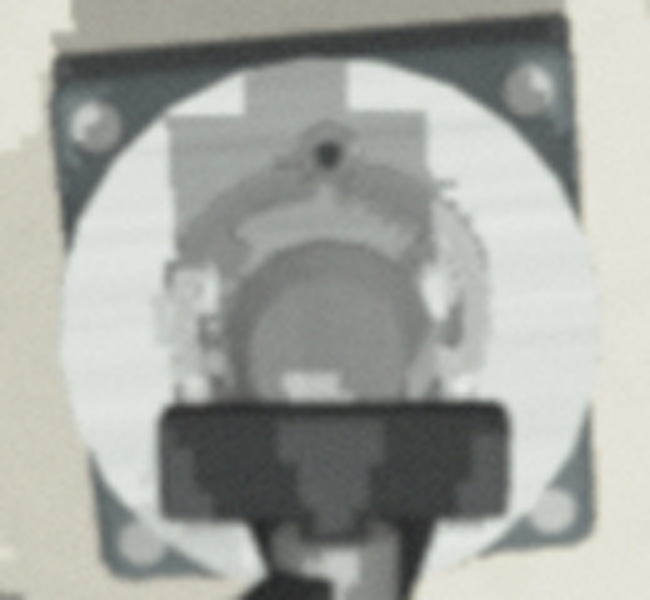

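Run:
```python
from h import *
q=down(np.radians(-3.2))
def st(t):
    F=[]
    for _ in range(3): env.hold(0.03);s=env.read_state();F.append(s["force"])
    f=np.mean(F,0);print(t,round(s["time_s"],2),round(s["width"],2),s["tool_pos"].round(2),f.round(2),s["wrist_torque"].round(3));return f
X,Y,z=439.6,-195.6,232.4
for w,X in ((45,439.3),(47,439),(49,439)):
    set_gripper(w);f=st(w)
    env.move_l((X,Y,z),q,rate=15,f_stop=6);f=st(X)
snap("wrist","n_wrist")
b=cv2.imread("pics/n_wrist.png");cv2.imwrite("pics/n_wr.png",cv2.resize(b[110:230,210:340],None,fx=5,fy=5,interpolation=2))
```

```text
45 36.37 45.25 [ 439.81 -195.69  232.61] [0.42 0.26 5.67] [ 0.045 -0.162 -0.005]
439.3 36.72 45.38 [ 439.53 -195.7   232.55] [1.42 1.02 5.41] [ 0.113 -0.149  0.006]
47 37.08 47.05 [ 439.46 -195.69  232.51] [1.37 0.08 5.64] [ 0.054 -0.077 -0.012]
439 37.42 47.5 [ 439.14 -195.71  232.51] [1.04 0.31 4.98] [-0.009 -0.032  0.016]
49 37.78 48.99 [ 438.98 -195.66  232.4 ] [0.43 0.3  5.03] [-0.066  0.011  0.031]
439 38.13 49.11 [ 439.   -195.6   232.39] [ 0.46 -0.17  4.59] [-0.067  0.042  0.037]
```

View pics/n_wr.png

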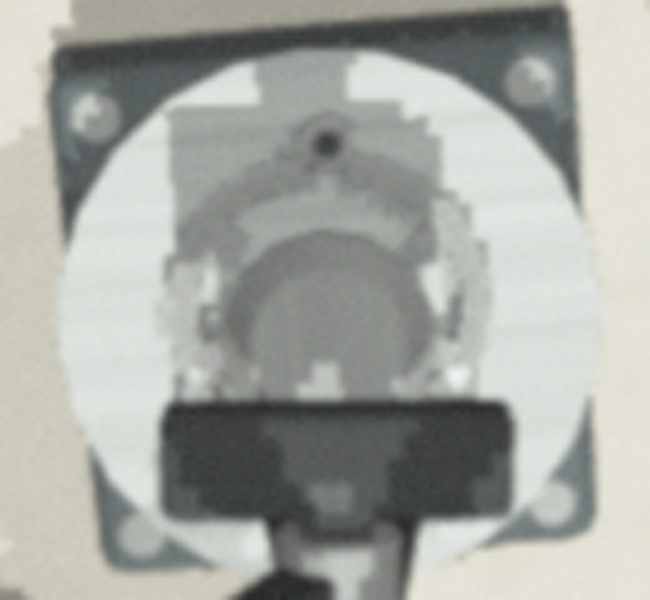

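Run:
```python
from h import *
q=down(np.radians(-3.2))
def st(t):
    F=[]
    for _ in range(3): env.hold(0.03);s=env.read_state();F.append(s["force"])
    f=np.mean(F,0);print(t,round(s["time_s"],2),round(s["width"],2),s["tool_pos"].round(2),f.round(2),s["wrist_torque"].round(3));return f
for w in (52,55):
    set_gripper(w);f=st(w)
snap("wrist","o_wrist");snap("scene","o_scene");snap("side","o_side")
b=cv2.imread("pics/o_wrist.png");cv2.imwrite("pics/o_wr.png",cv2.resize(b[110:230,210:340],None,fx=5,fy=5,interpolation=2))
b=cv2.imread("pics/o_scene.png");cv2.imwrite("pics/o_sc.png",cv2.resize(b[190:280,310:410],None,fx=6,fy=6,interpolation=2))
```

```text
52 38.57 52.12 [ 438.83 -195.52  232.25] [0.3  0.04 2.82] [-0.087  0.014  0.024]
55 38.95 55.47 [ 438.8 -195.5  232.2] [ 0.02 -0.13  0.9 ] [-0.086  0.132 -0.035]
```

View pics/o_wr.png

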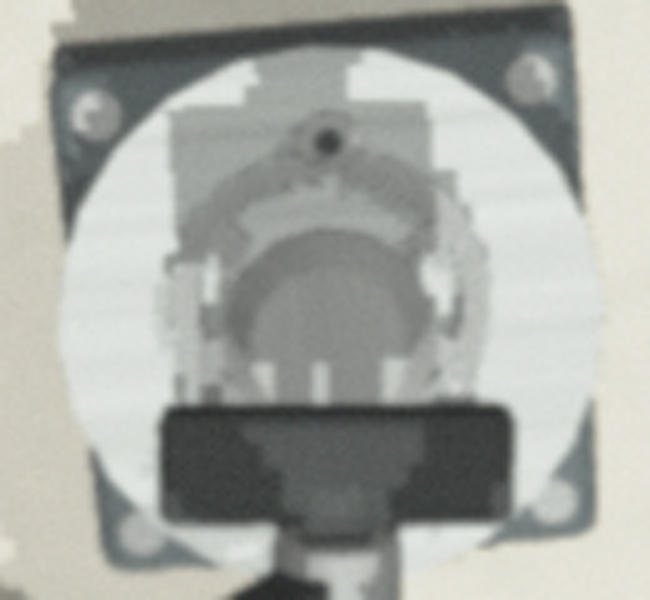

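View pics/o_sc.png

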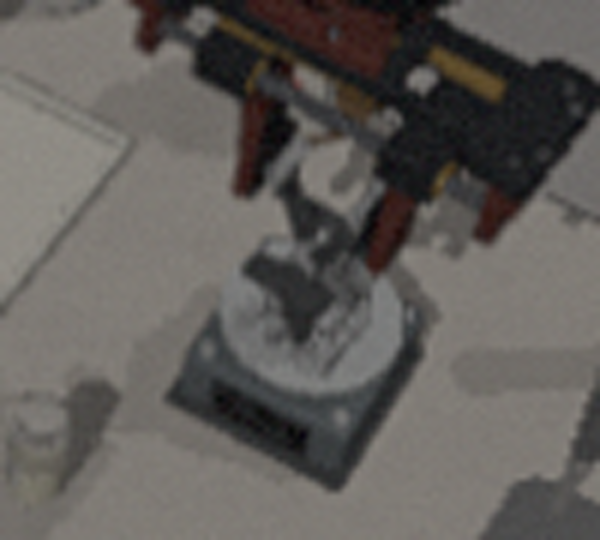

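Run:
```python
from h import *
s=lst("o_wrist")
for dz in (0,4):
    k=onz("wrist",(210+327/5,110+142/5),56+dz,s);print(k,"c",k-24*np.array([.9984,-.0558,0]), "spindle",onz("wrist",(210+329/5,110+342/5),69+dz,s))
    f=lambda x,y:onz("wrist",(210+x/5,110+y/5),56+dz,s)
    print("outer widths",f(180,300)-f(485,300), f(172,350)-f(480,350))
    print("disc c",onz("wrist",(210+330/5,110+318/5),52+dz,s))
```

```text
[ 491.02761504 -196.88351104   56.        ] c [ 467.06601504 -195.54431104   56.        ] spindle [ 463.17592619 -195.66698772   69.        ]
outer widths [ 2.55598706 46.22425155  0.        ] [ 2.60024824 47.00120516  0.        ]
disc c [ 463.99962126 -195.8032433    52.        ]
[ 491.2489942  -196.91577367   60.        ] c [ 467.2873942  -195.57657367   60.        ] spindle [ 463.861702   -195.72072804   73.        ]
outer widths [ 2.5165265  45.51061927  0.        ] [2.56010436e+00 4.62755779e+01 2.84217094e-14]
disc c [ 464.62856173 -195.85143955   56.        ]
```

```bash
cat > disc.py <<'E'
from h import *
from scipy.optimize import brentq
def edges(name,sd=42):
    # sub-pixel left/right disc edges along rows, fit widest chord
    im=cv2.cvtColor(cv2.imread(f"pics/{name}.png"),cv2.COLOR_BGR2GRAY).astype(float); im=cv2.GaussianBlur(im,(3,3),0.8)
    s=lst(name);pts=[]
    for row in range(155,186):
        g=np.gradient(im[row]); 
        for a,b,sg in ((212,232,1),(322,340,-1)):
            seg=sg*g[a:b];i=int(np.argmax(seg))
            if 0<i<len(seg)-1 and seg[i]>6:
                y0,y1,y2=seg[i-1:i+2];pts.append((a+i+0.5*(y0-y2)/(y0-2*y1+y2),row))
    return np.array(pts),s
from scipy.optimize import least_squares
def fit(name):
    pts,s=edges(name)
    rays=[ray("wrist",p,s) for p in pts]
    def res(v):
        z,cx,cy=v
        return [np.linalg.norm((o+d*(z-o[2])/d[2])[:2]-[cx,cy])-42 for o,d in rays]
    r=least_squares(res,[58,464,-195.6],loss="soft_l1",f_scale=.3)
    return r.x,np.median(np.abs(r.fun)),len(pts)
if __name__=="__main__":
    import sys
    for n in sys.argv[1:]: print(n,fit(n))
E
python3 disc.py v_drv h_wrist i_wrist j_wrist k_wrist l_wrist m_wrist n_wrist o_wrist
```

```text
v_drv (array([  58. ,  464. , -195.6]), np.float64(nan), 0)
h_wrist (array([ 363.24709411,  495.30243664, -238.92294344]), np.float64(9.556799795973347e-12), 3)
i_wrist (array([ 326.95184455,  499.08765042, -240.06092642]), np.float64(1.6626700016786344e-12), 31)
j_wrist (array([ 121.45354621,  471.70957519, -206.65369986]), np.float64(0.11210810726763043), 29)
k_wrist (array([  51.11192061,  461.909613  , -195.13732858]), np.float64(0.16937955792649717), 31)
l_wrist (array([  47.71486407,  462.65095432, -195.17757658]), np.float64(0.171154062572775), 35)
m_wrist (array([  48.0494021 ,  462.10355616, -195.11386547]), np.float64(0.14121507646876452), 30)
n_wrist (array([  48.45616935,  461.81671685, -194.90736244]), np.float64(0.1669954321578686), 23)
o_wrist (array([ 315.09282893,  498.15461888, -240.34935468]), np.float64(3.907985046680551e-13), 28)
  return _methods._mean(a, axis=axis, dtype=dtype,
  ret = ret.dtype.type(ret / rcount)
```

```bash
cat > disc.py <<'E'
from h import *
from scipy.optimize import least_squares
def fit(name):
    im=cv2.cvtColor(cv2.imread(f"pics/{name}.png"),cv2.COLOR_BGR2GRAY).astype(float); im=cv2.GaussianBlur(im,(3,3),0.8)
    s=lst(name);pts=[]
    # predicted disc outline, sample normal direction
    for a in np.radians(np.arange(0,360,3)):
        P=[proj("wrist",(464.0+r*np.cos(a),-195.6+r*np.sin(a),56),s) for r in (39,45)]
        n=P[1]-P[0];t=np.linspace(-.2,1.2,57)
        q=np.array([P[0]+n*k for k in t],np.float32)
        v=cv2.remap(im.astype(np.float32),q[:,0:1].copy(),q[:,1:2].copy(),cv2.INTER_LINEAR).ravel()
        g=-np.gradient(v);i=int(np.argmax(g))
        if g[i]>1.0 and 2<i<54: pts.append(q[i])
    rays=[ray("wrist",p,s) for p in pts]
    def res(v):
        return [np.linalg.norm((o+d*(v[0]-o[2])/d[2])[:2]-v[1:])-42 for o,d in rays]
    r=least_squares(res,[56,464,-195.6],loss="soft_l1",f_scale=.2)
    return r.x.round(2),round(float(np.median(np.abs(r.fun))),2),len(pts)
if __name__=="__main__":
    import sys
    for n in sys.argv[1:]: print(n,*fit(n))
E
python3 disc.py v_drv h_wrist i_wrist j_wrist k_wrist l_wrist m_wrist n_wrist o_wrist
```

```text
v_drv [  57.78  463.04 -195.56] 0.24 87
h_wrist [  57.06  463.28 -195.58] 0.18 73
i_wrist [  57.09  463.27 -195.52] 0.24 85
j_wrist [  57.18  463.19 -195.6 ] 0.23 89
k_wrist [  53.7   463.17 -195.53] 0.2 86
l_wrist [  51.81  463.16 -195.49] 0.22 95
m_wrist [  51.89  463.2  -195.46] 0.22 102
n_wrist [  51.85  463.26 -195.5 ] 0.19 101Traceback (most recent call last):
  File "disc.py", line 21, in <module>
    for n in sys.argv[1:]: print(n,*fit(n))
                                    ~~~^^^
  File "disc.py", line 8, in fit
    P=[proj("wrist",(464.0+r*np.cos(a),-195.6+r*np.sin(a),56),s) for r in (39,45)]
       ~~~~^^^^^^^^^^^^^^^^^^^^^^^^^^^^^^^^^^^^^^^^^^^^^^^^^^^^^
  File "h.py", line 17, in proj
    p,T=campose(n,st); c=np.linalg.inv(T)@np.append(P,1)
        ~~~~~~~^^^^^^
  File "h.py", line 5, in campose
    p=viewer.camera_params(n)
ValueError: time passes only in moves, steps and waits
```

```bash
python3 - <<'E'
s=open("h.py").read()
s=s.replace("def campose(n,st=None):\n    p=viewer.camera_params(n)","_c={}\ndef campose(n,st=None):\n    if n not in _c: _c[n]=viewer.camera_params(n)\n    p=_c[n]")
open("h.py","w").write(s)
E
python3 disc.py n_wrist o_wrist
```

```text
n_wrist [  51.85  463.26 -195.5 ] 0.19 101
o_wrist [  52.77  463.23 -195.57] 0.25 96
```

Run:
```python
from h import *
from disc import fit
q=down(np.radians(-3.2))
def st(t):
    F=[]
    for _ in range(3): env.hold(0.03);s=env.read_state();F.append(s["force"])
    f=np.mean(F,0);print(t,round(s["time_s"],2),round(s["width"],2),s["tool_pos"].round(2),f.round(2),s["wrist_torque"].round(3));return f
set_gripper(59);st(59)
X,Y=438.8,-195.6
for z in (231.2,230.2,229.4):
    env.move_l((X,Y,z),q,rate=10,f_stop=5);f=st(z)
    if f[2]>4.5: break
snap("wrist","p_wrist");print(fit("p_wrist"))
b=cv2.imread("pics/p_wrist.png");cv2.imwrite("pics/p_wr.png",cv2.resize(b[110:230,210:340],None,fx=5,fy=5,interpolation=2))
```

```text
59 39.51 59.0 [ 438.9  -195.54  232.33] [ 0.05  0.43 -0.65] [0.067 0.261 0.007]
231.2 39.82 59.29 [ 438.96 -195.64  231.55] [-0.88  0.51  5.49] [0.161 0.332 0.04 ]
(array([  52.51,  463.27, -195.54]), 0.18, 95)
```

View pics/p_wr.png

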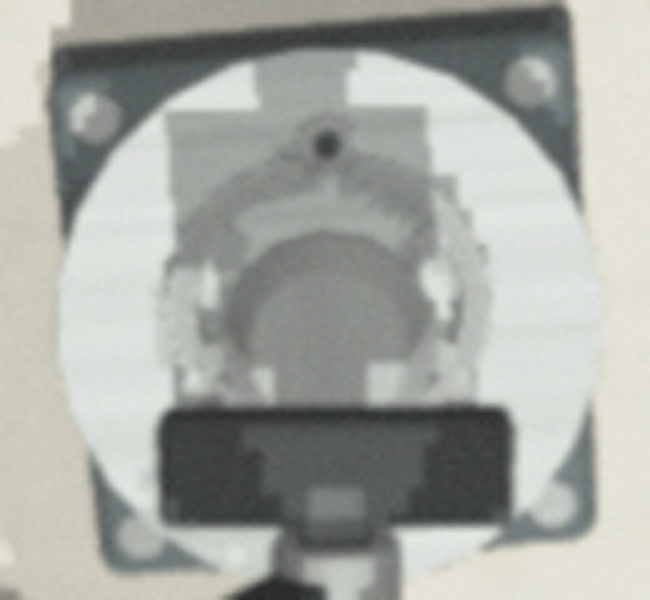

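Disc readings: 57.1 mm unloaded, 52.8 mm after release while the pliers carried little. So the ring is holding the disc, but it sits about 3 mm toward +x, probably stuck by friction. I'll try a light sideways wiggle with the tips between the tabs.

Run:
```python
from h import *
from disc import fit
q=down(np.radians(-3.2))
def st(t):
    s=env.read_state();print(t,round(s["time_s"],2),round(s["width"],2),s["tool_pos"].round(2),s["force"].round(2),s["wrist_torque"].round(3));return s
X,Y=438.8,-195.6
env.move_l((X,Y,232.4),q,rate=20);st("up")
for dy in (7,-7,0):
    r=env.move_l((X,Y+dy,232.4),q,rate=40,f_stop=3);st((dy,r))
env.hold(0.05)
snap("wrist","q_wrist");print(fit("q_wrist"))
b=cv2.imread("pics/q_wrist.png");cv2.imwrite("pics/q_wr.png",cv2.resize(b[110:230,210:340],None,fx=5,fy=5,interpolation=2))
```

```text
up 40.12 59.13 [ 438.82 -195.63  232.45] [-1.04  0.32  2.21] [ 0.036  0.289 -0.054]
(7, True) 40.33 59.16 [ 438.89 -190.91  232.41] [0.08 0.82 1.74] [0.234 0.098 0.014]
(-7, True) 40.53 59.36 [ 438.63 -193.87  232.23] [0.15 2.57 4.77] [ 0.736  0.07  -0.008]
(0, False) 40.78 59.06 [ 438.74 -195.46  232.39] [-0.45  2.54  3.61] [ 0.708  0.188 -0.001]
(array([  53.79,  463.2 , -195.56]), 0.2, 94)
```

View pics/q_wr.png

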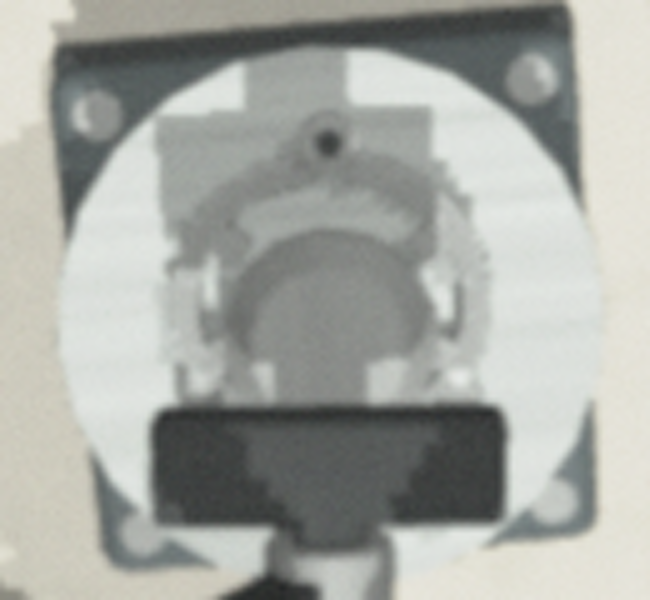

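Run:
```python
from h import *
from disc import fit
q=down(np.radians(-3.2))
def st(t):
    s=env.read_state();print(t,round(s["time_s"],2),round(s["width"],2),s["tool_pos"].round(2),s["force"].round(2),s["wrist_torque"].round(3));return s
set_gripper(60)
X,Y=438.8,-195.2
env.move_l((X,Y,245),q,rate=30);st("up")
env.move_l((X,Y,285),q,rate=100);env.hold(0.15);st("up2")
snap("wrist","r_wrist");print(fit("r_wrist"));snap("scene","r_scene")
b=cv2.imread("pics/r_wrist.png");cv2.imwrite("pics/r_wr.png",cv2.resize(b[110:290,200:350],None,fx=4,fy=3.3,interpolation=2))
```

```text
up 41.67 60.56 [ 438.79 -195.25  245.1 ] [ 0.95  0.22 -2.22] [0.008 0.162 0.011]
up2 42.37 59.91 [ 438.38 -195.02  284.25] [ 0.16  0.71 -1.58] [-0.003  0.175  0.049]
(array([  54.3 ,  463.29, -195.58]), 0.23, 78)
```

View pics/r_wr.png

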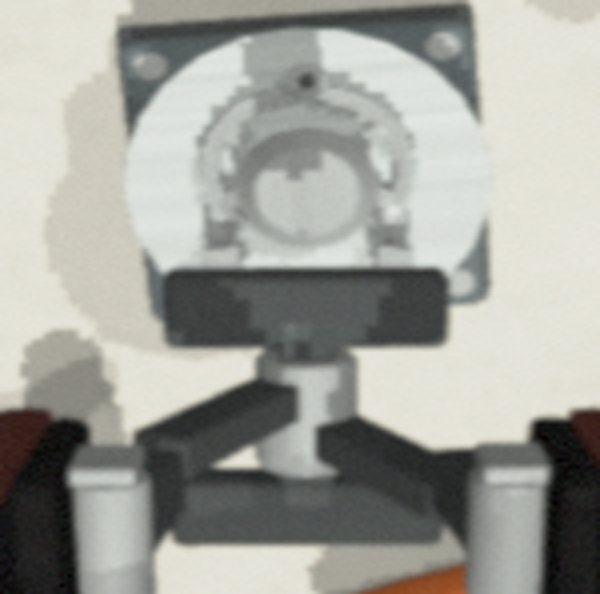

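Run:
```python
from h import *
b=cv2.imread("pics/r_wrist.png");cv2.imwrite("pics/r_wr2.png",cv2.resize(b[115:195,235:315],None,fx=8,fy=7.4,interpolation=2))
s=lst("r_wrist");k=onz("wrist",(276.5,134.2),59,s);print(k,"c",k-24*np.array([.998,-.0558,0]))
```

```text
[ 491.32422271 -197.09965901   59.        ] c [ 467.37222271 -195.76045901   59.        ]
```

View pics/r_wr2.png

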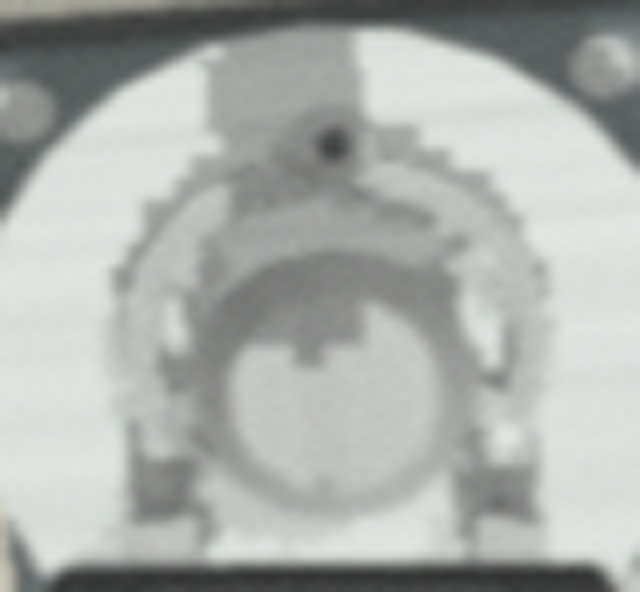

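Run:
```python
from h import *
s=lst("r_wrist")
for P in [(463.3,-195.6,57),(463.3,-195.6,70.1)]:
    u=proj("wrist",P,s);print(P,(u-[235,115])*[8,7.4])
f=lambda x,y,z:onz("wrist",(235+x/8,115+y/7.4),z,s)
print("top circle c",f(337,395,70.1), "tabs c",(f(165,540,65)+f(505,540,65))/2,"gapouter",f(130,480,60)-f(540,480,60))
print("outer max width", f(118,340,58)-f(548,340,58), "lower teeth",f(180,415,58),f(480,415,58),"upper",f(215,275,58),f(455,265,58))
# reference relaxed in tray
t=lst("v_ring");g=lambda x,y,z:onz("wrist",(180+x/4,100+y/4),z,t)
print("tray: k",g(380,277,6),"outer",g(274,375,5)-g(492,375,5),"lower",g(320,432,5),g(445,432,5),"upper",g(318,350,5),g(445,345,5),"tabs outer",g(290,480,8)-g(480,480,8))
```

```text
(463.3, -195.6, 57) [332.58086637 374.30608212]
(463.3, -195.6, 70.1) [332.34773878 389.29770421]
top circle c [ 462.60013378 -196.06692413   70.1       ] tabs c [ 444.26781434 -194.82630122   65.        ] gapouter [ 2.56026024 46.34138123  0.        ]
outer max width [ 2.67030866 48.29387212  0.        ] lower teeth [ 459.40154046 -178.08059284   58.        ] [ 457.52632069 -211.99771407   58.        ] upper [ 476.20441084 -183.15379422   58.        ] [ 475.92475754 -210.00014015   58.        ]
tray: k [482.86675271  -8.12690409   6.        ] outer [ 3.18744995 45.08874066  0.        ] lower [451.06554144   6.76992724   5.        ] [449.21992503 -19.34362179   5.        ] upper [468.51913345   5.74158143   5.        ] [467.7183772  -20.46645003   5.        ] tabs outer [ 2.80043767 39.62546983  0.        ]
```

Run:
```python
from h import *
def st(t):
    s=env.read_state();print(t,round(s["time_s"],2),round(s["width"],2),s["tool_pos"].round(2),s["force"].round(2),s["wrist_torque"].round(3));return s
q=down(np.radians(-14))
X,Y=437.5,345.0
env.move_l((438.8,-195.2,310),rate=120)
env.move_l((X,Y,310),q,rate=270)
env.move_l((X,Y,235),q,rate=120);st("a")
snap("wrist","s_wrist");snap("side","s_side")
b=cv2.imread("pics/s_wrist.png");cv2.imwrite("pics/s_wr.png",cv2.resize(b[110:290,200:350],None,fx=4,fy=3.3,interpolation=2))
b=cv2.imread("pics/s_side.png");cv2.imwrite("pics/s_sd.png",cv2.resize(b[170:290,140:260],None,fx=5,fy=5,interpolation=2))
```

```text
a 45.75 60.34 [437.88 345.16 235.47] [-0.46  0.56 -0.81] [-0.01   0.172  0.052]
```

View pics/s_wr.png

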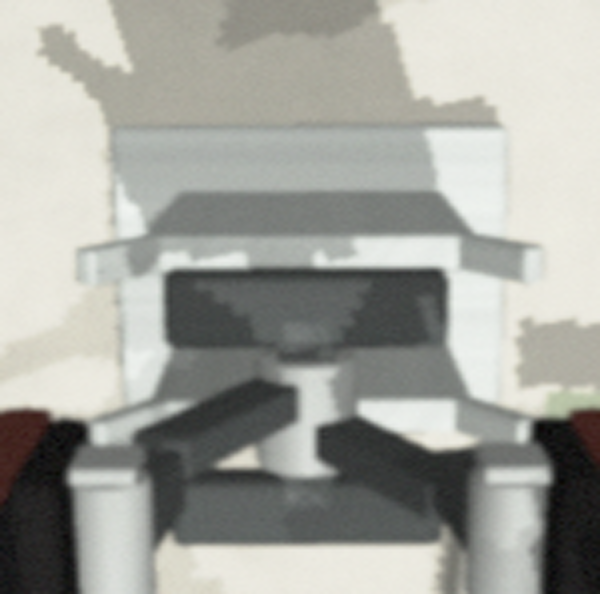

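View pics/s_sd.png

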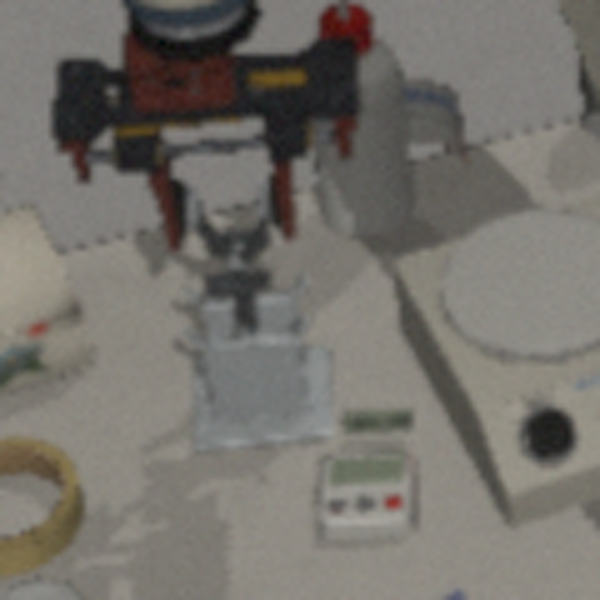

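Pliers are aligned between the stand's cheeks. I'll lower, release and withdraw.

Run:
```python
from h import *
def st(t):
    s=env.read_state();print(t,round(s["time_s"],2),round(s["width"],2),s["tool_pos"].round(2),s["force"].round(2),s["wrist_torque"].round(3));return s
q=down(np.radians(-14))
X,Y=437.5,345.0
env.move_l((X,Y,196),q,rate=80);st("b")
r=env.move_l((X,Y,184),q,rate=25,f_stop=5);st(r)
set_gripper(88);st("rel")
env.move_l((X,Y,225),q,rate=120)
env.move_l((X,Y,270),q,rate=200)
snap("wrist","t2_wrist");st("up")
b=cv2.imread("pics/t2_wrist.png");cv2.imwrite("pics/t2_wr.png",cv2.resize(b[150:300,180:380],None,fx=4,fy=4,interpolation=2))
print(onz("scene",(420,290),0),onz("scene",(402,282),0),onz("scene",(447,310),0))
```

```text
b 46.48 60.11 [437.52 345.02 195.78] [ 0.73 -0.01 -1.1 ] [ 0.059  0.149 -0.036]
True 46.86 60.3 [438.23 345.34 189.11] [1.03 1.17 5.22] [-0.045  0.199 -0.03 ]
rel 47.48 87.88 [437.37 344.91 188.24] [0.6  0.23 0.35] [ 0.052  0.132 -0.04 ]
up 48.37 87.81 [437.05 344.68 269.05] [-0.19 -0.93  0.09] [-0.004  0.167  0.014]
[ 451.22582758 -390.26443649    0.        ] [ 445.96590365 -339.53012409    0.        ] [ 4.37010735e+02 -4.73302339e+02  1.13686838e-13]
```

View pics/t2_wr.png

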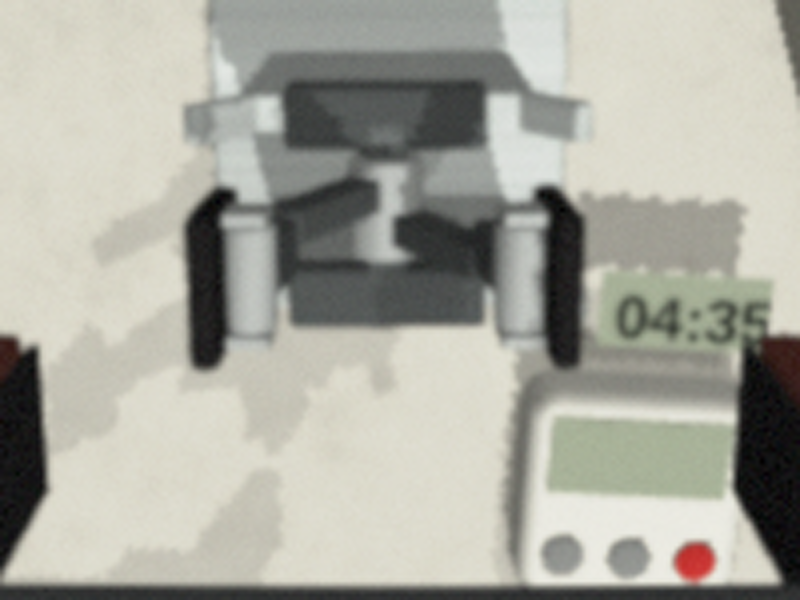

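Run:
```python
from h import *
for a in ((429,217),(472,239)):
    for b in ((388,131),(415,125)):
        print(a,b,tri([ray("scene",a),ray("side",b)]))
for z in (80,100,120): print(onz("scene",(412,250),z))
print(env.ik((515,-197,230),down(np.radians(177))),env.read_state()["time_s"])
```

```text
(429, 217) (388, 131) (array([ 423.49529932, -337.53209387,  304.27774686]), [np.float64(1.4142742363229106), np.float64(1.4142742363228948)])
(429, 217) (415, 125) (array([ 318.84561294, -348.61581353,  402.52477983]), [np.float64(13.519656509491647), np.float64(13.519656509491417)])
(472, 239) (388, 131) (array([ 552.17353721, -437.36103213,  180.21226144]), [np.float64(13.803821246583603), np.float64(13.803821246583702)])
(472, 239) (415, 125) (array([ 418.7343598 , -433.78270231,  305.95074049]), [np.float64(2.0111767260654525), np.float64(2.011176726065339)])
[ 497.14544633 -324.9833644    80.        ]
[ 481.94798458 -326.44656765  100.        ]
[ 466.75052283 -327.9097709   120.        ]
[-0.38693431  0.41391583  1.84649677  0.          0.88118006 -1.90537076] 48.3667
```

Run:
```python
from h import *
print("cyl base",onz("scene",(436,250),5),"top",tri([ray("scene",(458,207)),ray("side",(367,128))]), onz("side",(363,170),5), onz("wrist",(435,243),8,lst("w_drv")))
```

```text
cyl base [ 593.81979923 -376.97318225    5.        ] top (array([ 611.73464883, -376.6013051 ,  183.0964829 ]), [np.float64(1.9756271153658727), np.float64(1.9756271153659273)]) [ 594.23879949 -369.10111877    5.        ] [ 597.75281593 -372.90328437    8.        ]
```

Run:
```python
from h import *
def st(t):
    s=env.read_state();print(t,round(s["time_s"],2),round(s["width"],2),s["tool_pos"].round(2),s["force"].round(2));return s
q=down(np.radians(-3.2))
env.move_l((440,0,250),down(np.radians(-8)),rate=260)
env.move_l((516,-198.3,200),q,rate=220)
set_gripper(0);st("a")
env.move_l((516,-198.3,150),q,rate=120)
env.move_l((516,-198.3,136.3),q,rate=60,f_stop=4);env.hold(0.1);st("b")
snap("wrist","x_wrist");snap("scene","x_scene")
b=cv2.imread("pics/x_wrist.png");cv2.imwrite("pics/x_wr.png",b)
b=cv2.imread("pics/x_scene.png");cv2.imwrite("pics/x_sc.png",cv2.resize(b[170:290,310:430],None,fx=5,fy=5,interpolation=2))
```

```text
a 52.33 0.1 [ 515.96 -198.29  199.99] [-0.31 -0.8   0.21]
b 53.38 0.49 [ 516.01 -198.29  136.39] [-0.1   0.3  -0.29]
```

View pics/x_wrist.png

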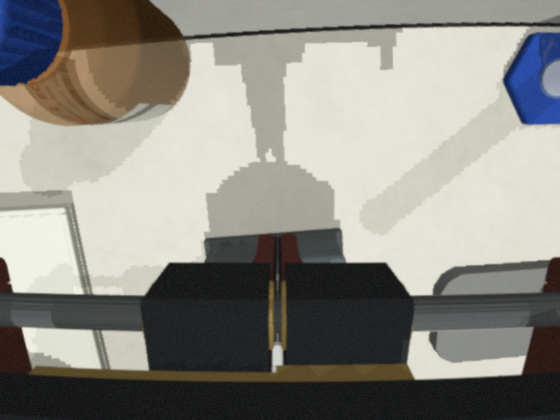

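View pics/x_sc.png

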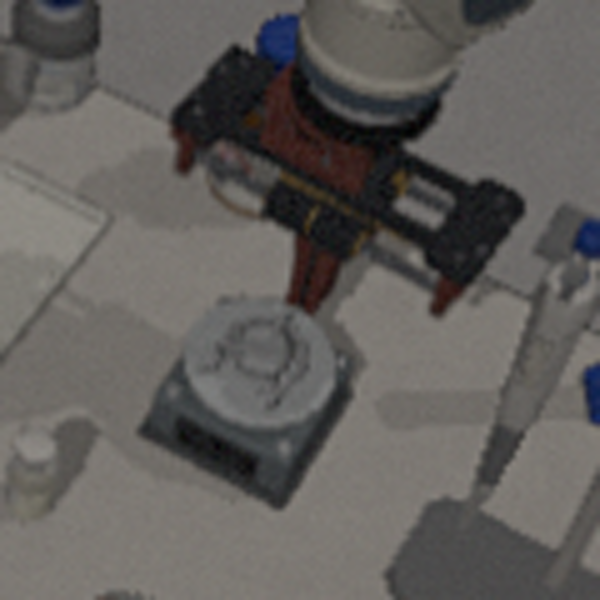

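Run:
```python
from h import *
def st(t):
    s=env.read_state();print(t,round(s["time_s"],2),s["tool_pos"].round(2),s["force"].round(2));return s
q=down(np.radians(-3.2))
env.move_l((509,-198.1,136.3),q,rate=40);st("a")
for x in (507,505,503,501.5):
    r=env.move_l((x,-198.0+(509-x)*.056,136.3),q,rate=20,f_stop=9);s=st((x,r))
    if r: break
```

```text
a 53.8 [ 508.6  -198.08  136.33] [-0.04 -0.75 -0.11]
(507, False) 54.05 [ 507.01 -197.91  136.36] [ 0.04 -1.09 -0.49]
(505, False) 54.3 [ 505.85 -198.01  136.87] [2.79 0.72 3.34]
(503, False) 54.55 [ 504.42 -198.12  137.13] [5.48 0.19 5.55]
(501.5, False) 54.8 [ 502.84 -198.07  137.09] [ 5.02 -0.52  5.47]
```

Run:
```python
from h import *
def st(t):
    s=env.read_state();print(t,round(s["time_s"],2),s["tool_pos"].round(2),s["force"].round(2));return s
q=down(np.radians(-3.2))
for x in (500.5,499.5):
    r=env.move_l((x,-197.6,136.3),q,rate=20,f_stop=8);s=st((x,r))
    if r or s["force"][0]>9: break
env.move_l((508,-198,136.6),q,rate=40)
env.move_l((508,-198,215),q,rate=200)
env.move_l((440,-195.6,285),q,rate=200);st("v")
snap("wrist","y_wrist");
from disc import fit
print(fit("y_wrist"))
b=cv2.imread("pics/y_wrist.png");cv2.imwrite("pics/y_wr.png",cv2.resize(b[115:205,230:320],None,fx=7,fy=6.5,interpolation=2))
```

```text
(500.5, False) 55.05 [ 501.95 -198.11  137.11] [5.89 0.47 6.03]
(499.5, False) 55.3 [ 501.47 -198.17  137.18] [7.57 0.51 5.04]
v 56.85 [ 440.03 -195.58  284.14] [-0.18 -0.47 -0.91]
(array([  54.82,  463.24, -195.56]), 0.24, 94)
```

View pics/y_wr.png

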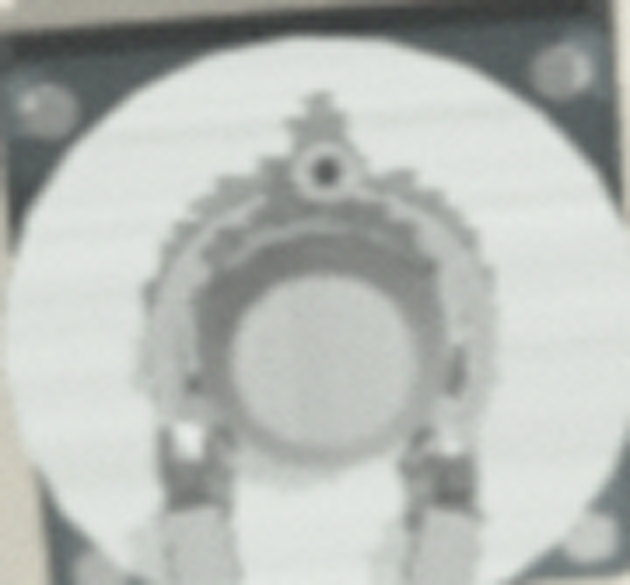

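Run:
```python
from h import *
s=lst("y_wrist");f=lambda x,y,z:onz("wrist",(230+x/7,115+y/6.5),z,s)
k=f(325,171,59);print(k,"c",k-24*np.array([.998,-.056,0]))
print("outer",f(143,370,57)-f(495,370,57),"tabs outer",f(160,480,60)-f(475,480,60),"tab gap",f(237,540,65)-f(412,540,65))
snap("scene","z_scene");snap("side","z_side");print(env.read_state()["time_s"])
a=cv2.imread("pics/z_scene.png");b=cv2.imread("pics/z_side.png")
cv2.imwrite("pics/z.png",np.hstack([cv2.resize(a[160:290,290:420],(400,400)),cv2.resize(b[190:290,150:250],(400,400))]))
```

```text
[ 486.9558366  -197.32873943   59.        ] c [ 463.0038366  -195.98473943   59.        ]
outer [ 2.53926418 45.64750442  0.        ] tabs outer [ 2.27521219 40.93006253  0.        ] tab gap [ 1.25061849 22.51245525  0.        ]
57.0
```

View pics/z.png

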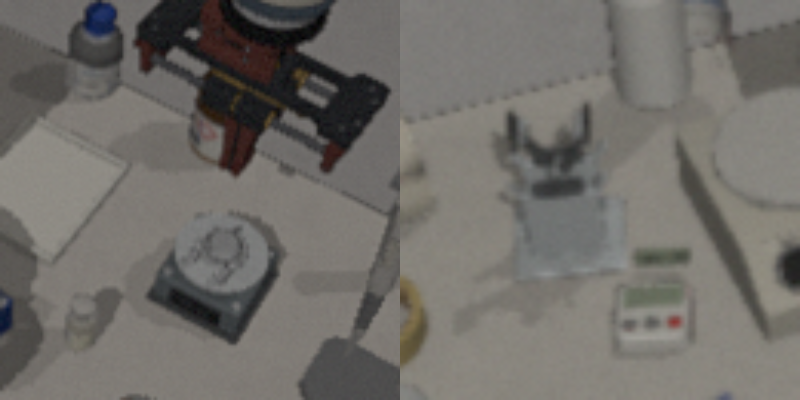

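Run:
```python
from station import env, workorder
print(workorder.sign_off()); print(env.read_state()["time_s"])
```

```text
the job is handed in; nothing more can be done
None
the job is handed in; nothing more can be done
```

The job is handed in, at about 57 s on the robot clock. The ring is closed in the spindle's groove and the pliers are back upright in their stand. Sign-off gave no verdict.

- **What I did:** I spread the ring with the pliers, lifted it out of the tray and lowered it over the spindle. I pressed the disc down about 5.3 mm and released the ring. The spring force rose smoothly and stayed well short of the stop.
- **What went wrong:** On release the ring stuck about 4 mm off-centre, with its halves still about 0.07 rad open. A light wiggle with the pliers' tips did not free it. After putting the pliers back, I pushed the knuckle with the closed fingers, at about 8 N, and the ring snapped in.
- **Last checks on the ring:** It is centred within about 0.5 mm of the spindle axis, and both halves are open by about 0.01–0.02 rad. I did not measure its level separately; it looks flat on the disc.
- **Last checks on the rest:** The pliers sit as at the start, and the bottles and vial stand where they were by eye. The gripper was clear of everything.
- **Least certain:** The last camera estimate of how far the ring holds the disc down is 2.3 mm. That is above the 2 mm needed but below the nominal 3 mm, and the reading is good to about 0.5 mm. It read 2.8 mm before the push.

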